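# Roll-test push rods on the check plate and scrap the bent ones

### The arm

A 6-joint arm with a two-finger parallel gripper is mounted at the origin on the work surface. World frame = base frame: x ahead of the robot, y to its left, z up, the work surface at z = 0. Lengths are in m, angles in degrees, forces in N, time in s.
With the tool pointing down it reaches from about 0.3 to 1 m from the base axis. Payload 5.1 kg.
Tool frame: the origin (TCP) lies at the very end of the fingers, on their centre line; the grasp point (between the pads) lies 19 mm behind it; z points along the fingers, y is the line along which they close (so a half turn about z gives the same grasp; the last joint's range is limited). The gripper opens to 95 mm and grips with 3 to 60 N. Pads are 20 mm wide; open, the fingers measure 119 mm over their backs; the gripper's body (75 mm by 180 mm) begins 59 mm behind the grasp point.
Start: joints at [-71.253, 7.093, 94.555, -0, 78.352, -4.733], TCP at [0.259, -0.596, 0.215] pointing down, gripper open.
Joint ranges: [-149.61, 149.61], [-58.7, 133.49], [1.44, 155.28], [-77.14, 257.14], [18.33, 153.61], [-166.67, 166.67]. Speed limits (degrees/s): [147.25, 147.25, 180, 180, 180, 180].

### API

Orientations are given as a 3x3 rotation matrix whose columns are the frame's x, y, z axes.
In Python, from workcell import read_state, snapshot, sign_off gives the robot as it stands.
- The arm moves only by the tool send_rows, never from a script. Its argument "motion" is a list of rows, each a list of 3 entries, a list of its own where there are three numbers: the turn, a rotation vector about the tool's x, y, z each as a share of 30 degrees, from -1 to 1, then the shift along the tool's x, y, z each as a share of 0.25 m, from -1 to 1, then the gripper's target within -1 to 1 (shut at 1, half-way at 0, fully open at -1). A call has 1 to 20 rows; each row is the pose to reach, as a shift and turn from the pose commanded when the call began, along the tool's axes at that moment; what a row does not reach only later rows make up. A row lasts 1/12 s, in which the tool goes at most 41.7 mm and 7.16 degrees, less where a joint would pass 70% of its speed; a pose out of reach is approached as far as the arm can. A call with a number of a shift or a turn outside -1 to 1 is refused whole. A call with a gripper value outside its range is refused whole. The fingers move at their own pace and stop on an object; "squeeze" is the grip in N (left out, the last holds). Time passes only in rows, so rows that repeat a pose let the fingers close. It gives the time, the measured TCP pose, the force, the opening and the grip force at its end, in the units of the state.
- read_state(): the state, without advancing time (a new reading comes with each control period).
- snapshot(name): name is "side" or "top" or "wrist"; returns a dict with "image" (400x640x3 uint8, red, green, blue), "depth" (400x640 float32, m along the optical axis (not along the pixel's ray), 0 where there is no reading), "fx", "fy", "cx", "cy" (pixels), "distortion" ([k1, k2, p1, p2, k3] as OpenCV has them; the pictures are not rectified), "extrinsics" (4x4, takes a point from camera to world coordinates); the wrist camera has in their place "hand_eye" (4x4, takes a point from camera to tool coordinates, whose origin is the TCP and whose axes are the flange's). Camera axes: x right, y up, looking along -z (the intrinsics and any distortion apply to the point x, -y, -z); pixel columns grow to the right and rows downward; lengths in m; the calibration is good to about 2 mm. A picture is of the moment at which its call begins: read the wrist's pose just before it.
- sign_off(): hands the job in; it is judged then, once.
The state is a dict: "time": time; "q": joint angles; "joint_vel": joint speeds; "tau": joint torques, N m; "eef_pos": TCP position; "ee_rot": TCP orientation; "contact_force": force on the tool from outside, world axes, zero at the start; "ft_torque": the same for the moment, N m; "opening": finger opening in m; "finger_force": force on a finger pad.
Only numpy, scipy, OpenCV 4.12 (cv2) and the standard library are available. Lean on these libraries where they do the work, as an engineer would, in place of code of your own. Each camera call takes 0.05 s, during which the arm holds its last target. There are 200 camera calls.

### The job

Roll-test the three washed push rods, one at a time: take each from the sloping rinse rack, lay it across the sloping blue-framed check plate and let go. A straight rod rolls down by itself into the tray at the foot and stays there (never put one into the tray by hand); one that will not roll is bent, so lift it off the plate and put it in the red scrap bin before trying the next. Leave the piston, the two tins and the wash bottle where they stand.

Things in the scene. Friction and masses are not known exactly. Their poses are not given: they have to be found in the camera images.
- plate: roll-check plate on its stand, fixed, 330 x 234 mm; origin on the bench under its middle, z up, x downhill. The ground steel plate (x -146 to 66 mm, 224 mm between side guides) slopes 8 degrees down to +x: top face at z = 60 mm at x = -40 mm, 75 at the upper end, 45 at the foot. The fence at the upper end and the side guides stand 8 to 10 mm above it
- plate_head (a point): point on the check plate's top face where a rod is best laid, along y: middle of the width, 42 mm downhill of the upper fence; axes as plate
- plate_tray (a point): middle of the floor of the tray at the foot of the check plate, which takes the rods that roll: x 70 to 146 mm in plate, rubber floor on the same slope, 16 mm below the plate, end wall 30 mm high; axes as plate. Over its far end a light bar 20 mm square spans x = 142 to 162, z = 121 to 143 mm, on posts at y = +-122 mm
- rack: rinse rack, fixed, 206 x 216 mm; origin on the bench under its middle, z up. Dark green sheet slopes 30 degrees, high at +x, 92 mm above the origin; 3 rows at y = -60, 0, 60 mm, ribs 10 mm high, lip at the lower end. The sheet is cut away below the rods' middle 90 mm. Over the upper end runs a rinse pipe (16 mm) along y at x = 94, z = 236 mm on two posts: draw rods out square to the slope. Rack and bin may swap sides
- scrap: red plastic scrap bin, open above, fixed, 230 mm along x, 140 mm along y, 65 mm high, walls and floor 4 mm; origin on the bench under its middle. Rods fit along its x
- rod1_mid (a point): middle, on the axis, of push rod 1 of 3 (all alike at a glance): steel tube 14 mm thick, 180 mm long, round ends, 80 to 170 g; x along the rod, at the start uphill at 30 degrees in any row of the rack. It is either straight, or bowed 6 mm sideways at the middle (bow along y, flat in the rack). Laid flat on the check plate a straight rod rolls off in about 1 s, a bowed one stays put
- rod2_mid (a point): middle, on the axis, of push rod 2 of 3 (all alike at a glance): steel tube 14 mm thick, 180 mm long, round ends, 80 to 170 g; x along the rod, at the start uphill at 30 degrees in any row of the rack. It is either straight, or bowed 6 mm sideways at the middle (bow along y, flat in the rack). Laid flat on the check plate a straight rod rolls off in about 1 s, a bowed one stays put
- rod3_mid (a point): middle, on the axis, of push rod 3 of 3 (all alike at a glance): steel tube 14 mm thick, 180 mm long, round ends, 80 to 170 g; x along the rod, at the start uphill at 30 degrees in any row of the rack. It is either straight, or bowed 6 mm sideways at the middle (bow along y, flat in the rack). Laid flat on the check plate a straight rod rolls off in about 1 s, a bowed one stays put
- piston: bystander: bare aluminium piston, 88 mm across, 88 mm high, standing loose beside the tray end; origin under its middle
- tin1: bystander: blue tin with a red band, 54 mm across, 75 mm high, loose; origin under its middle
- tin2: bystander: blue tin with a red band, 54 mm across, 75 mm high, loose; origin under its middle
- washbottle: bystander: cream wash bottle with a yellow cap, 64 mm across, 190 mm high, loose, standing beside the tray end; origin under its middle
Things that resemble listed ones, but are neither listed nor needed, are in the scene too. What is shaped like the part that bears rod1_mid but pink is not meant.

How it is judged:
By the outcome, as a careful person would: the job done as asked, in the order asked, and still so for the second after the job is handed in, with the robot touching nothing.
It also fails if it takes over 72 s, if anything falls off the work surface, if the arm or the gripper's body presses on something with over 40 N, if the wrist force passes 120 N, or if a joint passes its speed limit or range.

## Working session

There is one attempt and no reset: what is moved stays moved. The work goes in short steps, Python scripts to look and compute and a tool call to move; the robot and the scene stay as the last step left them, time stands still between calls to the robot, and variables do not carry over. Pictures are saved under pics/ and viewed, at most 10 in all, crops included, and the job is handed in when it is done.

Besides the shell and the picture viewer there is one more tool, called after "Emit:" as name(argument=value, ...), one argument or row to a line, values as JSON. send_rows: Moves the arm, as the interface text tells. Its arguments: {"type":"object","properties":{"motion":{"type":"array","items":{"type":"array"}},"squeeze":{"type":"number"}},"required":["motion"]}

```bash
mkdir -p pics; ls; cat > h.py <<'E'
import numpy as np,cv2
from workcell import read_state,snapshot,sign_off
def pts(s,T=None):
    """world point per pixel from depth"""
    T=s['extrinsics'] if T is None else T
    K=np.array([[s['fx'],0,s['cx']],[0,s['fy'],s['cy']],[0,0,1.]])
    h,w=s['depth'].shape
    u,v=np.meshgrid(np.arange(w),np.arange(h))
    n=cv2.undistortPoints(np.stack([u,v],-1).reshape(-1,1,2).astype(np.float64),K,np.array(s['distortion'],float)).reshape(h,w,2)
    d=s['depth'].astype(float)
    P=np.stack([n[...,0]*d,-n[...,1]*d,-d],-1)
    T=np.array(T);return P@T[:3,:3].T+T[:3,3]
def wristT(s,st):
    A=np.eye(4);A[:3,:3]=st['ee_rot'];A[:3,3]=st['eef_pos'];return A@np.array(s['hand_eye'])
def save(n,im): cv2.imwrite('pics/'+n+'.png',im[...,::-1])
E
python3 - <<'E'
from h import *
import pickle
for n in('side','top'):
    s=snapshot(n);pickle.dump(s,open(n+'.pkl','wb'));save(n,s['image']);print(n,np.round(s['extrinsics'],3).tolist(),s['fx'],s['distortion'])
E
```

```text
pics
side [[-0.94, 0.169, -0.296, 0.178], [-0.34, -0.519, 0.784, 0.81], [-0.021, 0.838, 0.545, 0.633], [0.0, 0.0, 0.0, 1.0]] 373.1243444496559 [0.02317979 0.         0.         0.         0.        ]
top [[0.027, 0.996, -0.086, 0.338], [-1.0, 0.027, 0.002, 0.015], [0.004, 0.086, 0.996, 1.328], [0.0, 0.0, 0.0, 1.0]] 450.252806030059 [0.00673314 0.         0.         0.         0.        ]
```

View pics/top.png

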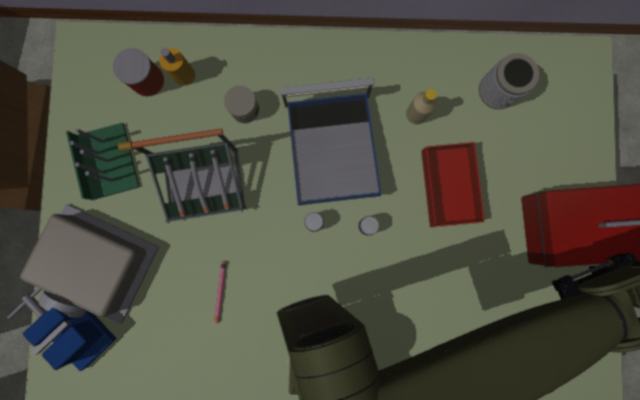

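View pics/side.png

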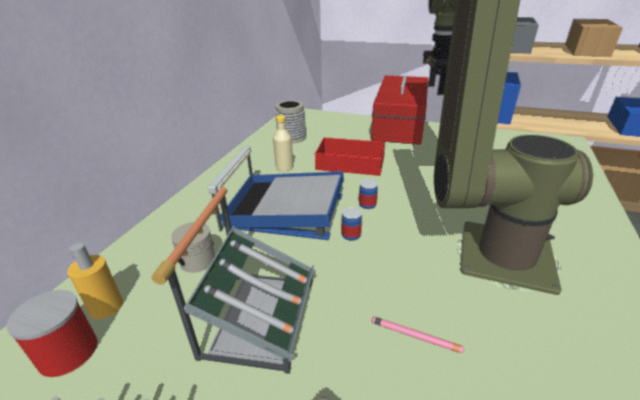

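The top view shows the rack with three rods at (197,182) under the orange pipe, the plate at (335,150) with its tray and light bar away from the robot, and the bin at (455,184). The green rack at (103,162) has no pipe, the red toolbox is at (585,225), and the pink rod is at (221,291); none of these three is meant.

```bash
python3 - <<'E'
from h import *
import pickle
s=pickle.load(open('top.pkl','rb'));P=pts(s);im=s['image'];hsv=cv2.cvtColor(im,cv2.COLOR_RGB2HSV)
s2=pickle.load(open('side.pkl','rb'));P2=pts(s2);hsv2=cv2.cvtColor(s2['image'],cv2.COLOR_RGB2HSV)
def rep(n,Q): 
    r=cv2.minAreaRect((Q[:,:2]*1000).astype(np.float32));print(n,len(Q),np.round(r[0],1),np.round(r[1],1),round(r[2],1),'z',np.round(np.percentile(Q[:,2],[2,50,98]),3))
def box(P,x,y,z): return (P[...,0]>x[0])&(P[...,0]<x[1])&(P[...,1]>y[0])&(P[...,1]<y[1])&(P[...,2]>z[0])&(P[...,2]<z[1])
for (u,v) in [(174,187),(200,183),(222,180),(335,170),(455,184),(150,150),(240,200),(295,100),(370,85),(314,221),(369,226),(241,104),(418,110)]: print((u,v),np.round(P[v,u],3),hsv[v,u],im[v,u])
R=lambda a,b:np.s_[a[1]:b[1],a[0]:b[0]]
blue=(hsv[...,0]>105)&(hsv[...,0]<125)&(hsv[...,1]>120)
b=np.zeros_like(blue);b[R((280,75),(390,210))]=1
rep('plate blue',P[blue&b&(P[...,2]>.02)])
red=((hsv[...,0]<8)|(hsv[...,0]>172))&(hsv[...,1]>130)
b=np.zeros_like(blue);b[R((415,135),(490,232))]=1
rep('bin',P[red&b&(P[...,2]>.055)])
green=(hsv[...,0]>60)&(hsv[...,0]<95)&(hsv[...,1]>90)
b=np.zeros_like(blue);b[R((140,140),(250,225))]=1
G=P[green&b&(P[...,2]>.02)];rep('green',G)
c=np.median(G,0)
for i in range(5):
    A=np.c_[G[:,:2],np.ones(len(G))];k=np.linalg.lstsq(A,G[:,2],rcond=None)[0];e=G[:,2]-A@k;G=G[abs(e)<.008]
print('plane',k,'slope',np.degrees(np.arctan(np.hypot(k[0],k[1]))),'uphill yaw',np.degrees(np.arctan2(k[1],k[0])),len(G))
# rods: points above sheet plane, from both cameras
for nm,PP in(('top',P),('side',P2)):
    h=(PP[...,2]-(PP[...,0]*k[0]+PP[...,1]*k[1]+k[2]))/np.sqrt(1+k[0]**2+k[1]**2)
    m=(h>.003)&(h<.022)&box(PP,(.2,.6),(.2,.55),(.02,.2))
    sat=(hsv if nm=='top' else hsv2)[...,1]
    m&=sat<70
    n,l,st,ct=cv2.connectedComponentsWithStats(m.astype(np.uint8))
    for i in range(1,n):
        if st[i,4]>40:
            Q=PP[l==i];cc=Q.mean(0);w=np.linalg.svd(Q-cc)[2][0];t=(Q-cc)@w
            print(nm,st[i],ct[i].round(),'c',cc.round(3),'dir',w.round(3),'len',np.ptp(t).round(3))
E
```

```text
(174, 187) [0.466 0.424 0.108] [128  12  83] [80 79 83]
(200, 183) [0.49  0.383 0.004] [135  12  85] [83 81 85]
(222, 180) [0.49  0.297 0.099] [135   8  67] [66 65 67]
(335, 170) [ 0.531 -0.014  0.066] [132  13  96] [93 91 96]
(455, 184) [ 0.508 -0.371  0.003] [  2 199 109] [109  30  24]
(150, 150) [ 0.586  0.538 -0.001] [ 39  50 101] [ 95 101  81]
(240, 200) [0.439 0.253 0.056] [98 18 56] [52 55 56]
(295, 100) [0.749 0.111 0.003] [ 50  30 103] [ 95 103  91]
(370, 85) [ 0.754 -0.101  0.14 ] [90  4 64] [63 64 64]
(314, 221) [0.385 0.041 0.075] [108  11 121] [116 118 121]
(369, 226) [ 0.375 -0.112  0.076] [108  11 120] [115 117 120]
(241, 104) [0.707 0.255 0.089] [16 29 97] [97 92 86]
(418, 110) [ 0.694 -0.235  0.123] [ 22  71 112] [112 104  81]
plate blue 237 [596.5  -5.8] [298.7 229.9] 8.0 z [0.041 0.05  0.088]
bin 446 [ 481.  -196.5] [228. 456.] 7.5 z [0.055 0.064 1.328]Traceback (most recent call last):
  File "<stdin>", line 18, in <module>
  File "<stdin>", line 6, in rep
    return _quantile_unchecked(
        a, q, axis, out, overwrite_input, method, keepdims, weights)
    return _ureduce(a,
                    func=_quantile_ureduce_func,
    ...<5 lines>...
                    overwrite_input=overwrite_input,
                    method=method)
    r = func(a, **kwargs)
    result = _quantile(arr,
                       quantiles=q,
    ...<2 lines>...
                       out=out,
                       weights=wgt)
    slices_having_nans = np.isnan(arr[-1, ...])
                                  ~~~^^^^^^^^^
IndexError: index -1 is out of bounds for axis 0 with size 0
```

```bash
python3 - <<'E'
from h import *
import pickle
D={}
for n in('top','side'):
    s=pickle.load(open(n+'.pkl','rb'));P=pts(s);P[s['depth']==0]=np.nan;D[n]=(P,cv2.cvtColor(s['image'],cv2.COLOR_RGB2HSV).astype(int),s['image'].astype(int))
def rep(n,Q): 
    r=cv2.minAreaRect((Q[:,:2]*1000).astype(np.float32));print(n,len(Q),np.round(r[0],1),np.round(r[1],1),round(r[2],1),'z',np.round(np.percentile(Q[:,2],[2,50,98]),3))
def box(P,x,y,z): return (P[...,0]>x[0])&(P[...,0]<x[1])&(P[...,1]>y[0])&(P[...,1]<y[1])&(P[...,2]>z[0])&(P[...,2]<z[1])
P,h,im=D['top'];P2,h2,im2=D['side']
red=((h[...,0]<8)|(h[...,0]>172))&(h[...,1]>130)
rep('bin',P[red&box(P,(.3,.7),(-.45,-.2),(.055,.075))])
rep('platebox',P[box(P,(.35,.9),(-.16,.16),(.025,.09))&(h[...,0]>100)&(h[...,0]<125)&(h[...,1]>110)])
Q=P[box(P,(.45,.6),(-.08,.08),(.03,.09))];A=np.c_[Q[:,:2],np.ones(len(Q))];k=np.linalg.lstsq(A,Q[:,2],rcond=None)[0];print('plate plane',k,np.degrees(np.arctan(np.hypot(*k[:2]))),'downhill yaw',np.degrees(np.arctan2(-k[1],-k[0])))
for nm in D:
    PP,hh,ii=D[nm]
    Q=PP[box(PP,(.65,.85),(-.15,.15),(.115,.155))];rep('bar '+nm,Q)
    Q=PP[box(PP,(.4,.75),(.1,.6),(.2,.27))];rep('pipe '+nm,Q)
g=[]
for nm in D:
    PP,hh,ii=D[nm]
    m=(ii[...,1]>ii[...,0]+8)&(ii[...,1]>ii[...,2])&(hh[...,1]>60)&box(PP,(.33,.62),(.2,.52),(.015,.16))&(hh[...,2]<95)
    Q=PP[m];print(nm,len(Q));g.append(Q)
G=np.concatenate(g)
for i in range(8):
    A=np.c_[G[:,:2],np.ones(len(G))];k=np.linalg.lstsq(A,G[:,2],rcond=None)[0];e=G[:,2]-A@k;G=G[abs(e)<max(.004,2*e.std())] if i<7 else G
rep('sheet',G)
print('plane',k,'slope',np.degrees(np.arctan(np.hypot(k[0],k[1]))),'uphill yaw',np.degrees(np.arctan2(k[1],k[0])),len(G))
for nm in D:
    PP,hh,ii=D[nm]
    H=(PP[...,2]-(PP[...,0]*k[0]+PP[...,1]*k[1]+k[2]))/np.sqrt(1+k[0]**2+k[1]**2)
    m=(H>.003)&(H<.022)&box(PP,(.3,.62),(.2,.55),(.02,.2))&(hh[...,2]>60)
    n,l,st,ct=cv2.connectedComponentsWithStats(m.astype(np.uint8))
    for i in range(1,n):
        if st[i,4]>60:
            Q=PP[l==i];cc=Q.mean(0);w=np.linalg.svd(Q-cc)[2][0];t=(Q-cc)@w
            print(nm,st[i],ct[i].round(),'c',cc.round(3),'dir',w.round(3),'len',np.ptp(t).round(3),'H',np.median(H[l==i]).round(4))
E
```

```text
bin 430 [ 501.5 -351.4] [227.2 143.5] 6.9 z [0.055 0.063 0.07 ]
platebox 386 [596.6  -4.4] [300.5 232.5] 7.9 z [0.033 0.049 0.087]
plate plane [-0.144914   -0.02477092  0.14043315] 8.363477081707089 downhill yaw 9.700123547832607
bar top 929 [745.2  16.7] [ 24.9 252.7] 7.9 z [0.126 0.141 0.147]
pipe top 761 [567.8 395.2] [ 22.7 254.3] 9.6 z [0.212 0.242 0.248]
bar side 595 [744.6  18.3] [ 24.  255.1] 8.1 z [0.124 0.141 0.145]
pipe side 1456 [568.1 395.3] [ 21.5 254.7] 9.5 z [0.204 0.241 0.248]
top 1019
side 2515
sheet 3005 [484.5 368.9] [163.2 199.1] 10.6 z [0.049 0.121 0.141]
plane [ 0.56711424  0.09852624 -0.21617615] slope 29.925127861480025 uphill yaw 9.855772100969926 3005
top [145 143  98  81 951] [203. 189.] c [0.463 0.348 0.095] dir [-0.258  0.965 -0.047] len 0.233 H 0.0119
top [165 165  19  52 256] [174. 190.] c [0.457 0.425 0.1  ] dir [-0.853 -0.158 -0.497] len 0.157 H 0.0132
side [ 182  220  134  139 3820] [257. 290.] c [0.474 0.38  0.102] dir [ 0.441 -0.883  0.161] len 0.276 H 0.0102
```

```bash
cat >> h.py <<'E'
from scipy.spatial.transform import Rotation as Ro
def frame(z,y):
    z=np.array(z,float);z/=np.linalg.norm(z);y=np.array(y,float);y-=z*(y@z);y/=np.linalg.norm(y)
    return np.c_[np.cross(y,z),y,z]
def plan(goals,start=None):
    """goals: list of (R,p); prints turn/30deg, shift/0.25m, least rows, split so as to stay in range"""
    st=read_state();R,p=(np.array(st['ee_rot']),np.array(st['eef_pos'])) if start is None else start
    for G,g in goals:
        g=np.array(g,float)
        while 1:
            w=np.degrees((Ro.from_matrix(R.T@G)).as_rotvec());d=R.T@(g-p)
            f=max(abs(w).max()/30,abs(d).max()/.25);n=int(np.ceil(f/.999)) if f>0 else 1
            n=max(n,1);R1=R@Ro.from_rotvec(w/n,degrees=True).as_matrix();p1=p+(g-p)/n
            t=np.round(w/n/30,3);s=np.round(R.T@(p1-p)/.25,3)
            print(t.tolist(),s.tolist(),'rows',round(max(np.linalg.norm(w/n)/7.16,np.linalg.norm(p1-p)/.0417),1),'->',p1.round(3))
            R,p=R1,p1
            if n==1: break
def rz(a): return Ro.from_euler('z',a,degrees=True).as_matrix()
RYAW=9.7;RACK=np.array([.475,.379,0]);RR=rz(RYAW)
PYAW=8.0;PLATE=np.array([.595,-.004,0]);PR=rz(PYAW)
BYAW=7.0;BIN=np.array([.5015,-.3515,0]);BR=rz(BYAW)
c,s_=np.cos(np.pi/6),.5
NR=RR@[-s_,0,c]; UR=RR@[c,0,s_]          # rack normal, uphill
NP=PR@[np.sin(np.radians(8)),0,np.cos(np.radians(8))]; DP=PR@[np.cos(np.radians(8)),0,-np.sin(np.radians(8))]
Rrack=frame(-NR,RR[:,1]); Rplate=frame(-NP,DP)  # signs may be flipped
E
python3 - <<'E'
from h import *
st=read_state();print(np.round(st['ee_rot'],3),st['eef_pos'],st['opening'])
s=snapshot('wrist');print(np.round(s['hand_eye'],3),s['fx'],s['cx'],s['cy'])
print(Rrack.round(2),Rplate.round(2))
# view pose over rack
R=np.array(st['ee_rot'])
for sg in(1,-1):
    F=frame(-NR,sg*RR[:,1]);print(sg)
    plan([(R,[.26,-.55,.4]),(F,RACK+[0,0,.1]+NR*.22)])
E
```

```text
[[ 0.917  0.398 -0.001]
 [ 0.398 -0.917  0.002]
 [ 0.    -0.002 -1.   ]] [ 0.25876555 -0.59565136  0.21352296] 0.09479068097891309
[[-0.     0.969  0.247  0.068]
 [ 1.     0.    -0.    -0.002]
 [-0.     0.247 -0.969 -0.17 ]
 [ 0.     0.     0.     1.   ]] 291.93243799589857 317.04461190424115 200.0467530280244
[[-0.85 -0.17  0.49]
 [-0.15  0.99  0.08]
 [-0.5   0.   -0.87]] [[-0.14  0.98 -0.14]
 [ 0.99  0.14 -0.02]
 [ 0.   -0.14 -0.99]]
1
[0.0, -0.0, 0.0] [0.077, -0.167, -0.745] rows 4.6 -> [ 0.26 -0.55  0.4 ]
[-0.24, -0.03, -0.894] [0.307, -0.528, 0.074] rows 3.9 -> [ 0.278 -0.398  0.382]
[-0.24, -0.03, -0.894] [0.514, -0.338, 0.012] rows 3.9 -> [ 0.296 -0.247  0.364]
[-0.24, -0.03, -0.894] [0.611, -0.068, -0.023] rows 3.9 -> [ 0.313 -0.095  0.345]
[-0.24, -0.03, -0.894] [0.575, 0.218, -0.023] rows 3.9 -> [0.331 0.057 0.327]
[-0.24, -0.03, -0.894] [0.414, 0.455, 0.012] rows 3.9 -> [0.349 0.209 0.309]
[-0.24, -0.03, -0.894] [0.166, 0.588, 0.075] rows 3.9 -> [0.367 0.36  0.291]
-1
[0.0, -0.0, 0.0] [0.077, -0.167, -0.745] rows 4.6 -> [ 0.26 -0.55  0.4 ]
[-0.031, 0.249, 0.112] [0.46, -0.792, 0.111] rows 5.5 -> [ 0.287 -0.322  0.373]
[-0.031, 0.249, 0.112] [0.396, -0.82, 0.154] rows 5.5 -> [ 0.313 -0.095  0.345]
[-0.031, 0.249, 0.112] [0.325, -0.844, 0.187] rows 5.5 -> [0.34  0.133 0.318]
[-0.031, 0.249, 0.112] [0.249, -0.864, 0.211] rows 5.5 -> [0.367 0.36  0.291]
```

Emit:
send_rows(
  motion=[
    [[0,0,0],[0.08,-0.17,-0.745],0.16],
    [[0,0,0],[0.08,-0.17,-0.745],0.16],
    [[0,0,0],[0.08,-0.17,-0.745],0.16],
    [[0,0,0],[0.08,-0.17,-0.745],0.16],
    [[0,0,0],[0.08,-0.17,-0.745],0.16],
  ],
  squeeze=40,
)

```text
time: 0.57
eef_pos: [0.2606, -0.5489, 0.4064]
ee_rot: [[0.917, 0.399, 0.002], [0.399, -0.917, -0.005], [-0.0, 0.006, -1.0]]
contact_force: [-0.4, -0.2, 0.8]
opening: 0.0671
finger_force: 0.0
```

Emit:
send_rows(
  motion=[
    [[-0.03,0.25,0.11],[0.46,-0.79,0.11],0.16],
    [[-0.03,0.25,0.11],[0.46,-0.79,0.11],0.16],
    [[-0.03,0.25,0.11],[0.46,-0.79,0.11],0.16],
    [[-0.03,0.25,0.11],[0.46,-0.79,0.11],0.16],
    [[-0.03,0.25,0.11],[0.46,-0.79,0.11],0.16],
    [[-0.03,0.25,0.11],[0.46,-0.79,0.11],0.16],
  ],
)

```text
time: 1.07
eef_pos: [0.287, -0.3189, 0.3729]
ee_rot: [[0.93, 0.345, 0.127], [0.344, -0.938, 0.035], [0.132, 0.011, -0.991]]
contact_force: [0.7, -0.6, 1.0]
opening: 0.0402
finger_force: 0.0
```

Emit:
send_rows(
  motion=[
    [[-0.03,0.25,0.11],[0.4,-0.82,0.15],0.16],
    [[-0.03,0.25,0.11],[0.4,-0.82,0.15],0.16],
    [[-0.03,0.25,0.11],[0.4,-0.82,0.15],0.16],
    [[-0.03,0.25,0.11],[0.4,-0.82,0.15],0.16],
    [[-0.03,0.25,0.11],[0.4,-0.82,0.15],0.16],
    [[-0.03,0.25,0.11],[0.4,-0.82,0.15],0.16],
  ],
)

```text
time: 1.57
eef_pos: [0.3139, -0.0914, 0.3465]
ee_rot: [[0.923, 0.289, 0.255], [0.283, -0.957, 0.061], [0.261, 0.016, -0.965]]
contact_force: [0.3, 0.3, 0.1]
opening: 0.0401
finger_force: 0.0
```

Emit:
send_rows(
  motion=[
    [[-0.03,0.25,0.11],[0.33,-0.84,0.19],0.16],
    [[-0.03,0.25,0.11],[0.33,-0.84,0.19],0.16],
    [[-0.03,0.25,0.11],[0.33,-0.84,0.19],0.16],
    [[-0.03,0.25,0.11],[0.33,-0.84,0.19],0.16],
    [[-0.03,0.25,0.11],[0.33,-0.84,0.19],0.16],
    [[-0.03,0.25,0.11],[0.33,-0.84,0.19],0.16],
  ],
)

```text
time: 2.07
eef_pos: [0.3404, 0.1187, 0.3209]
ee_rot: [[0.897, 0.229, 0.379], [0.216, -0.973, 0.077], [0.386, 0.013, -0.922]]
contact_force: [0.2, -0.0, 0.0]
opening: 0.0401
finger_force: 0.0
```

Emit:
send_rows(
  motion=[
    [[-0.03,0.25,0.11],[0.25,-0.9,0.21],0.16],
    [[-0.03,0.25,0.11],[0.25,-0.9,0.21],0.16],
    [[-0.03,0.25,0.11],[0.25,-0.9,0.21],0.16],
    [[-0.03,0.25,0.11],[0.25,-0.9,0.21],0.16],
    [[-0.03,0.25,0.11],[0.25,-0.9,0.21],0.16],
    [[-0.03,0.25,0.11],[0.25,-0.9,0.21],0.16],
    [[-0.03,0.25,0.11],[0.25,-0.9,0.21],0.16],
    [[-0.03,0.25,0.11],[0.25,-0.9,0.21],0.16],
  ],
)

```text
time: 2.73
eef_pos: [0.364, 0.3553, 0.2909]
ee_rot: [[0.854, 0.176, 0.49], [0.155, -0.984, 0.084], [0.497, 0.005, -0.867]]
contact_force: [-0.5, 0.8, -0.1]
opening: 0.0399
finger_force: 0.0
```

```bash
python3 - <<'E'
from h import *
import pickle
st=read_state();s=snapshot('wrist');s['st']=st;pickle.dump(s,open('w1.pkl','wb'));save('w1',s['image'])
P=pts(s,wristT(s,st));print(st['eef_pos'],np.median(s['depth'][s['depth']>0]))
O=RACK+[0,0,.092]
E
```

```text
[0.36400831 0.35527402 0.29089816] 0.4231818
```

View pics/w1.png

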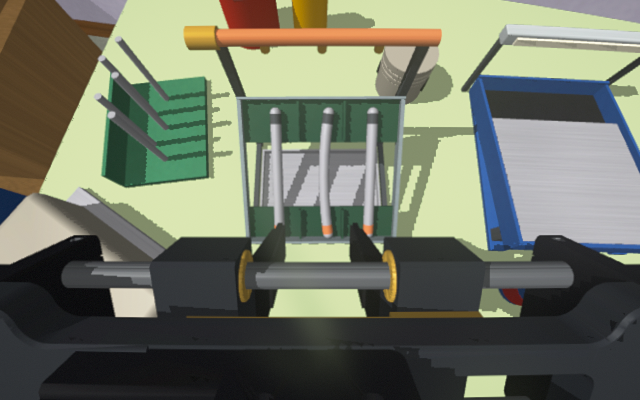

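The wrist view shows three rods in the rack at (277,165), (327,170) and (371,170). The middle one looks bowed to the left, and the green stand at (155,130) is the decoy. Next I measure the rods in rack axes.

```bash
python3 - <<'E'
from h import *
import pickle
s=pickle.load(open('w1.pkl','rb'));st=s['st'];P=pts(s,wristT(s,st));P[s['depth']==0]=np.nan
O=RACK+[0,0,.092];Q=(P-O)@np.c_[UR,RR[:,1],NR]*1000
im=s['image'].astype(int)
g=(im[...,1]>im[...,0]+12)&(im[...,1]>im[...,2]+5)&(abs(Q[...,0])<110)&(abs(Q[...,1])<90)&(abs(Q[...,2])<12)
print('sheet n',g.sum(),np.nanmedian(Q[g],0).round(1))
A=np.c_[Q[g][:,:2],np.ones(g.sum())];k=np.linalg.lstsq(A,Q[g][:,2],rcond=None)[0];print('plane',k.round(3))
for y0 in(60,0,-60):
    m=(abs(Q[...,0])<125)&(abs(Q[...,1]-y0)<22)&(Q[...,2]>5)&(Q[...,2]<25)
    n,l,ss,_=cv2.connectedComponentsWithStats(m.astype(np.uint8));i=1+np.argmax(ss[1:,4]);q=Q[l==i]
    print('row',y0,'u',np.percentile(q[:,0],[.5,99.5]).round(1),'top',np.percentile(q[:,2],90).round(1))
    for a in range(-90,100,20):
        z=q[abs(q[:,0]-a)<5]
        if len(z)>8: print('  ',a,'y mid',np.round((np.percentile(z[:,1],4)+np.percentile(z[:,1],96))/2,1),'w',np.ptp(z[:,1]).round(1),'top',np.percentile(z[:,2],90).round(1))
# pipe
m=(Q[...,2]>60)&(Q[...,2]<100)&(Q[...,0]>120)&(Q[...,0]<190)&(abs(Q[...,1])<100);a=Q[m];print('pipe',np.median(a,0).round(1),np.polyfit(a[:,1],a[:,0],1).round(3))
E
```

```text
sheet n 7230 [61.1  6.8 -0.9]
plane [ 0.001  0.003 -0.391]
row 60 u [-67.6  89.1] top 13.7
   -70 y mid 49.3 w 12.6 top 12.0
   -50 y mid 48.9 w 14.1 top 13.5
   -30 y mid 49.7 w 12.7 top 13.6
   -10 y mid 50.1 w 13.7 top 13.8
   10 y mid 50.0 w 12.2 top 13.8
   30 y mid 50.4 w 13.3 top 13.6
   50 y mid 51.0 w 13.5 top 13.6
   70 y mid 50.6 w 12.8 top 13.6
   90 y mid 51.3 w 12.8 top 13.6
row 0 u [-91.3  89.6] top 13.7
   -90 y mid 0.4 w 42.9 top 18.4
   -70 y mid 0.4 w 43.8 top 13.1
   -50 y mid -0.1 w 43.5 top 13.1
   -30 y mid -13.7 w 12.5 top 13.2
   -10 y mid -13.4 w 13.8 top 13.1
   10 y mid -12.5 w 13.7 top 13.0
   30 y mid -12.8 w 12.1 top 13.3
   50 y mid -13.9 w 13.3 top 13.4
   70 y mid -15.4 w 13.0 top 13.2
   90 y mid -16.5 w 10.2 top 13.0
row -60 u [-86.2  91.5] top 12.8
   -70 y mid -76.0 w 11.8 top 12.6
   -50 y mid -75.1 w 11.2 top 12.5
   -30 y mid -75.4 w 11.3 top 12.6
   -10 y mid -75.1 w 12.5 top 12.3
   10 y mid -74.5 w 11.5 top 13.0
   30 y mid -73.8 w 13.3 top 13.1
   50 y mid -73.9 w 13.6 top 12.9
   70 y mid -73.1 w 13.8 top 13.0
   90 y mid -73.4 w 12.8 top 12.0
pipe [153.2   2.1  83.2] [-1.60000e-02  1.53611e+02]
```

```bash
cat >> h.py <<'E'
O=RACK+[0,0,.092];G=rz(10.4);Fr=frame(-(G@[-s_,0,c]),-G[:,1])   # rack grasp orientation
def rackp(y,n,u=-1): return O+(UR*u+RR[:,1]*y+NR*n)/1000
E
python3 - <<'E'
from h import *
plan([(Fr,rackp(50,50)),(Fr,rackp(50,-1.5))])
E
```

```text
[0.011, 0.001, -0.008] [-0.011, -0.224, 0.72] rows 4.5 -> [0.441 0.424 0.135]
[0.0, -0.0, 0.0] [-0.0, 0.001, 0.206] rows 1.2 -> [0.466 0.428 0.09 ]
```

Emit:
send_rows(
  motion=[
    [[0.01,0,-0.01],[-0.011,-0.224,0.72],0.16],
    [[0.01,0,-0.01],[-0.011,-0.224,0.72],0.16],
    [[0.01,0,-0.01],[-0.011,-0.224,0.72],0.16],
    [[0.01,0,-0.01],[-0.011,-0.224,0.72],0.16],
    [[0.01,0,-0.01],[-0.011,-0.224,0.72],0.16],
    [[0.01,0,-0.01],[-0.011,-0.224,0.72],0.16],
    [[0.01,0,-0.01],[-0.011,-0.224,0.72],0.16],
  ],
)

```text
time: 3.37
eef_pos: [0.4424, 0.4221, 0.1366]
ee_rot: [[0.852, 0.177, 0.493], [0.153, -0.984, 0.089], [0.501, -0.0, -0.865]]
contact_force: [0.4, 0.3, 0.7]
opening: 0.0399
finger_force: 0.0
```

```bash
cat >> h.py <<'E'
def rods(P,axes,org,y0s,hw=22,u=(-95,95),n=(5,25),step=20):
    Q=(P-org)@axes*1000
    for y0 in y0s:
        q=Q[(Q[...,0]>u[0])&(Q[...,0]<u[1])&(abs(Q[...,1]-y0)<hw)&(Q[...,2]>n[0])&(Q[...,2]<n[1])]
        for a in range(-80,90,step):
            z=q[abs(q[:,0]-a)<5]
            if len(z)>8: print(y0,a,'y',np.round((np.percentile(z[:,1],4)+np.percentile(z[:,1],96))/2,1),'w',np.ptp(z[:,1]).round(1),'top',np.percentile(z[:,2],90).round(1))
E
python3 - <<'E'
from h import *
st=read_state();s=snapshot('wrist');save('w2',s['image']);P=pts(s,wristT(s,st));P[s['depth']==0]=np.nan
rods(P,np.c_[UR,RR[:,1],NR],O,(50,),14,n=(8,16))
plan([(Fr,rackp(50,-1.5))])
E
```

```text
50 -80 y 49.6 w 12.6 top 13.5
50 -60 y 50.0 w 13.2 top 13.2
50 -20 y 50.4 w 12.6 top 13.6
50 0 y 50.6 w 13.1 top 13.6
50 20 y 51.1 w 12.8 top 13.6
50 40 y 51.2 w 12.5 top 13.5
50 60 y 51.5 w 13.0 top 13.6
50 80 y 51.8 w 14.0 top 13.8
[-0.001, -0.008, -0.007] [-0.014, -0.003, 0.216] rows 1.3 -> [0.466 0.428 0.09 ]
```

View pics/w2.png

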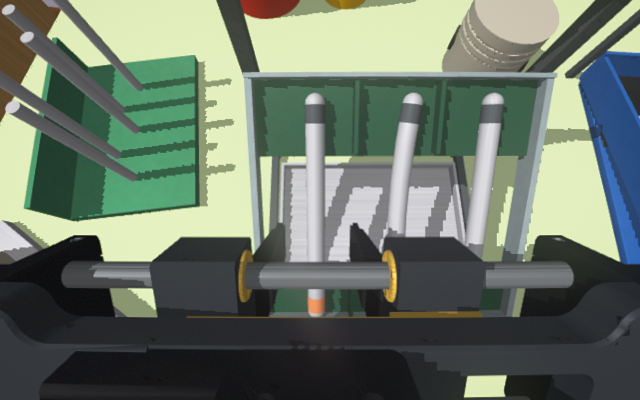

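The left rod at (316,200) sits centred between the open fingers and well clear of its neighbours, so I go down and grip it.

Emit:
send_rows(
  motion=[
    [[0,0,0],[-0.01,-0.005,0.11],0.16],
    [[0,0,0],[-0.012,-0.005,0.216],0.16],
    [[0,0,0],[-0.012,-0.005,0.216],0.16],
    [[0,0,0],[-0.012,-0.005,0.216],0.16],
    [[0,0,0],[-0.012,-0.005,0.216],1],
    [[0,0,0],[-0.012,-0.005,0.216],1],
    [[0,0,0],[-0.012,-0.005,0.216],1],
    [[0,0,0],[-0.012,-0.005,0.216],1],
    [[0,0,0],[-0.012,-0.005,0.216],1],
    [[0,0,0],[-0.012,-0.005,0.216],1],
  ],
  squeeze=35,
)

```text
time: 4.25
eef_pos: [0.4659, 0.43, 0.0895]
ee_rot: [[0.851, 0.18, 0.494], [0.155, -0.984, 0.092], [0.503, -0.002, -0.865]]
contact_force: [-3.4, -2.3, 6.9]
opening: 0.0131
finger_force: 35.0
```

```bash
cat >> h.py <<'E'
Fp=frame(-NP,-DP)
if Fp[1,0]<0: Fp=frame(-NP,DP)    # tool x about +plate y
HEAD=PLATE+PR@[-.104,0,.069]
def headp(n,x=0,y=0): return HEAD+NP*n/1000+DP*x/1000+PR[:,1]*y/1000
E
python3 - <<'E'
from h import *
st=read_state();print(st['opening'],st['finger_force'],HEAD,Fp.round(2),np.c_[Fr].round(2))
print(st['eef_pos']-rackp(50,-1.5))
plan([(Fr,rackp(50,140)),(Fp,headp(110)),(Fp,headp(30))])
E
```

```text
0.013148333258305318 35.00101983547211 [ 0.49201212 -0.018474    0.069     ] [[-0.14  0.98 -0.14]
 [ 0.99  0.14 -0.02]
 [ 0.   -0.14 -0.99]] [[ 0.85  0.18  0.49]
 [ 0.16 -0.98  0.09]
 [ 0.5  -0.   -0.87]]
[-0.00052154  0.00172171 -0.00068254]
[-0.002, -0.006, -0.003] [0.004, 0.003, -0.568] rows 3.4 -> [0.397 0.416 0.213]
[0.325, -0.333, -0.933] [0.012, 0.594, 0.061] rows 4.4 -> [0.434 0.272 0.201]
[0.325, -0.333, -0.933] [-0.267, 0.534, -0.015] rows 4.4 -> [0.47  0.128 0.19 ]
[0.325, -0.333, -0.933] [-0.49, 0.341, -0.024] rows 4.4 -> [ 0.507 -0.016  0.178]
[-0.0, 0.0, -0.0] [0.0, 0.0, 0.32] rows 1.9 -> [ 0.496 -0.018  0.099]
```

Emit:
send_rows(
  motion=[
    [[0,0,0],[0,0,-0.15],1],
    [[0,0,0],[0,0,-0.3],1],
    [[0,0,0],[0,0,-0.45],1],
    [[0,0,0],[0,0,-0.57],1],
    [[0,0,0],[0,0,-0.57],1],
  ],
)

```text
time: 4.67
eef_pos: [0.3956, 0.4191, 0.2191]
ee_rot: [[0.847, 0.182, 0.499], [0.152, -0.983, 0.099], [0.509, -0.008, -0.861]]
contact_force: [0.7, 1.6, 0.1]
opening: 0.0129
finger_force: 35.0
```

Emit:
send_rows(
  motion=[
    [[0.325,-0.333,-0.933],[0.01,0.594,0.06],1],
    [[0.325,-0.333,-0.933],[0.01,0.594,0.06],1],
    [[0.325,-0.333,-0.933],[0.01,0.594,0.06],1],
    [[0.325,-0.333,-0.933],[0.01,0.594,0.06],1],
    [[0.325,-0.333,-0.933],[0.01,0.594,0.06],1],
    [[0.325,-0.333,-0.933],[0.01,0.594,0.06],1],
  ],
)

```text
time: 5.17
eef_pos: [0.4305, 0.272, 0.1974]
ee_rot: [[0.738, 0.606, 0.297], [0.584, -0.794, 0.167], [0.337, 0.05, -0.94]]
contact_force: [0.3, 0.3, -1.0]
opening: 0.0131
finger_force: 35.0
```

Emit:
send_rows(
  motion=[
    [[0.325,-0.333,-0.933],[-0.267,0.534,-0.015],1],
    [[0.325,-0.333,-0.933],[-0.267,0.534,-0.015],1],
    [[0.325,-0.333,-0.933],[-0.267,0.534,-0.015],1],
    [[0.325,-0.333,-0.933],[-0.267,0.534,-0.015],1],
    [[0.325,-0.333,-0.933],[-0.267,0.534,-0.015],1],
    [[0.325,-0.333,-0.933],[-0.267,0.534,-0.015],1],
  ],
)

```text
time: 5.67
eef_pos: [0.4622, 0.1253, 0.1854]
ee_rot: [[0.393, 0.917, 0.064], [0.907, -0.398, 0.137], [0.151, 0.004, -0.989]]
contact_force: [0.3, 1.1, -1.1]
opening: 0.0131
finger_force: 35.0
```

Emit:
send_rows(
  motion=[
    [[0.325,-0.333,-0.933],[-0.49,0.34,-0.024],1],
    [[0.325,-0.333,-0.933],[-0.49,0.34,-0.024],1],
    [[0.325,-0.333,-0.933],[-0.49,0.34,-0.024],1],
    [[0.325,-0.333,-0.933],[-0.49,0.34,-0.024],1],
    [[0.325,-0.333,-0.933],[-0.49,0.34,-0.024],1],
    [[0.325,-0.333,-0.933],[-0.49,0.34,-0.024],1],
    [[0.325,-0.333,-0.933],[-0.49,0.34,-0.024],1],
    [[0.325,-0.333,-0.933],[-0.49,0.34,-0.024],1],
  ],
)

```text
time: 6.33
eef_pos: [0.4906, -0.016, 0.174]
ee_rot: [[-0.092, 0.988, -0.127], [0.996, 0.092, -0.004], [0.008, -0.126, -0.992]]
contact_force: [1.0, -0.6, -0.6]
opening: 0.0131
finger_force: 35.0
```

```bash
python3 - <<'E'
from h import *
st=read_state();s=snapshot('wrist');save('w3',s['image']);P=pts(s,wristT(s,st));P[s['depth']==0]=np.nan
A=np.c_[DP,PR[:,1],NP];Q=(P-HEAD)@A*1000
m=(Q[...,0]>30)&(Q[...,0]<140)&(abs(Q[...,1])<90)&(abs(Q[...,2])<12);q=Q[m]
k=np.linalg.lstsq(np.c_[q[:,:2],np.ones(len(q))],q[:,2],rcond=None)[0];print('plate plane in head axes',k.round(3),len(q))
hs=cv2.cvtColor(s['image'],cv2.COLOR_RGB2HSV);b=(hs[...,0]>105)&(hs[...,0]<125)&(hs[...,1]>120)&(Q[...,2]>0)&(Q[...,2]<16)
for sg in(-1,1):
    z=Q[b&(sg*Q[...,1]>95)&(abs(Q[...,0]-60)<80)&(abs(Q[...,1])<135)]
    if len(z)>30: print('guide',sg,len(z),np.percentile(z[:,1],[3,97]).round(1),np.polyfit(z[:,0],z[:,1],1).round(3))
print((st['eef_pos']-headp(110)),st['finger_force'])
A2=Fp;T=np.array(st['ee_rot']);q=(P-st['eef_pos'])@T*1000
m=(abs(q[...,0])<100)&(abs(q[...,1])<15)&(q[...,2]>-25)&(q[...,2]<8)
z=q[m];print('rod in tool x',np.percentile(z[:,0],[1,99]).round(1))
for a in range(-85,95,20):
    w=z[abs(z[:,0]-a)<5]
    if len(w)>8: print(a,np.median(w,0).round(1),np.percentile(w[:,1],[4,96]).round(1),'top',w[:,2].min().round(1))
plan([(Fp,headp(2))])
E
```

```text
plate plane in head axes [0.    0.    0.452] 16344
guide -1 414 [-115.6 -110.8] [ 1.00000e-03 -1.12443e+02]
guide 1 986 [112.6 117.1] [  0.    114.732]
[-0.01654797  0.0002998  -0.0038962 ] 34.97703015804291
rod in tool x [-45.8  96.1]
-45 [-44.   -1.7  -7.6] [-8.2  4.7] top -10.6
-25 [-28.4  -1.7  -9.7] [-7.3  4. ] top -11.3
-5 [ -3.2  -1.4 -12.2] [-7.7  4.9] top -17.4
15 [ 13.   -1.7 -14.2] [-13.3  10.4] top -24.9
35 [ 35.   -1.2 -16.2] [-7.2  5. ] top -18.9
55 [ 55.1  -1.2 -18.2] [-7.5  5.2] top -20.8
75 [ 74.9  -1.2 -20.2] [-7.3  5.3] top -23.3
[0.026, -0.027, -0.088] [-0.013, 0.058, 0.409] rows 2.5 -> [ 0.492 -0.018  0.071]
```

View pics/w3.png

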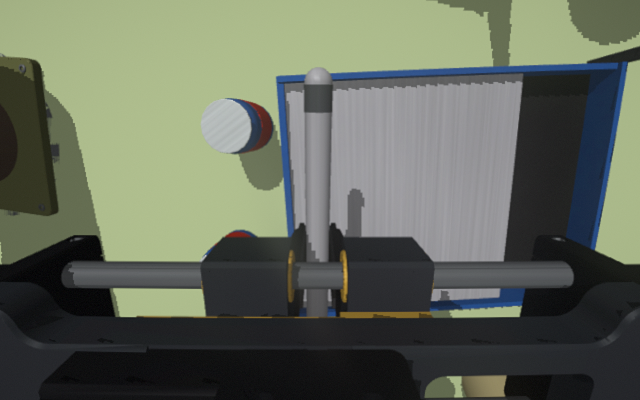

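The wrist view confirms the plate pose. The rod at (318,180) lies along plate y, but it is tilted about 6° in the grip, so I tilt the tool to lay it flat.

```bash
cat >> h.py <<'E'
def lay(tilt,off,n,y=0,x=0):
    """tool pose that holds the rod (tilt deg about tool y, axis offset off mm in tool axes) flat, axis n mm above the plate at head"""
    T=Fp@Ro.from_euler('y',-tilt,degrees=True).as_matrix()
    return T,headp(n,x,y)-T@np.array(off)/1000
E
python3 - <<'E'
from h import *
o=(5,-1.3,-8.9)
plan([lay(6,o,40),lay(6,o,11.5)])
E
```

```text
[0.021, -0.227, -0.089] [-0.035, 0.066, 0.29] rows 1.8 -> [ 0.498 -0.024  0.1  ]
[0.0, 0.0, -0.0] [0.012, 0.0, 0.113] rows 0.7 -> [ 0.495 -0.024  0.072]
```

Emit:
send_rows(
  motion=[
    [[0.02,-0.227,-0.09],[-0.035,0.066,0.29],1],
    [[0.02,-0.227,-0.09],[-0.035,0.066,0.29],1],
    [[0.02,-0.227,-0.09],[-0.035,0.066,0.29],1],
    [[0.02,-0.227,-0.09],[-0.035,0.066,0.29],1],
    [[0.02,-0.227,-0.09],[-0.035,0.066,0.29],1],
  ],
)

```text
time: 6.8
eef_pos: [0.4998, -0.0242, 0.1024]
ee_rot: [[-0.153, 0.981, -0.12], [0.983, 0.138, -0.123], [-0.104, -0.137, -0.985]]
contact_force: [1.0, -0.2, -1.1]
opening: 0.0132
finger_force: 35.0
```

```bash
cat >> h.py <<'E'
def held(s,st,P):
    q=(P-st['eef_pos'])@np.array(st['ee_rot'])*1000
    z=q[(q[...,0]>25)&(q[...,0]<100)&(abs(q[...,1])<16)&(q[...,2]>-40)&(q[...,2]<12)]
    L=[]
    for a in range(30,85,10):
        w=z[abs(z[:,0]-a)<5]
        if len(w)>8: L.append((a,(np.percentile(w[:,1],4)+np.percentile(w[:,1],96))/2,np.percentile(w[:,2],4)+7))
    L=np.array(L);ky=np.polyfit(L[:,0],L[:,1],1);kz=np.polyfit(L[:,0],L[:,2],1)
    print('held: end x',np.percentile(z[:,0],99.5).round(1),'y at 0',ky.round(3),'axis z at 0',kz.round(3))
    d=np.array(st['ee_rot'])@np.array([1,ky[0],kz[0]]);d/=np.linalg.norm(d);m=st['eef_pos']+np.array(st['ee_rot'])@np.array([0,ky[1],kz[1]])/1000
    print('rod dir in plate axes (x,y,n)',(d@np.c_[DP,PR[:,1],NP]).round(3),'mid from head',((m-HEAD)@np.c_[DP,PR[:,1],NP]*1000).round(1))
def look(n='wrist'):
    st=read_state();s=snapshot(n);P=pts(s,wristT(s,st) if n=='wrist' else None);P[s['depth']==0]=np.nan;return st,s,P
E
python3 - <<'E'
from h import *
st,s,P=look();held(s,st,P)
plan([lay(6,(5,-1.3,-8.9),11.5)])
E
```

```text
held: end x 97.6 y at 0 [ 0.003 -1.196] axis z at 0 [-0.108 -7.288]
rod dir in plate axes (x,y,n) [0.003 1.    0.002] mid from head [ 1.  -6.  41.2]
[0.009, 0.002, -0.001] [0.018, -0.006, 0.126] rows 0.8 -> [ 0.495 -0.024  0.072]
```

Emit:
send_rows(
  motion=[
    [[0,0,0],[0.01,0,0.07],1],
    [[0,0,0],[0.014,-0.006,0.122],1],
    [[0,0,0],[0.014,-0.006,0.122],1],
    [[0,0,0],[0.014,-0.006,0.122],1],
    [[0,0,0],[0.014,-0.006,0.122],0.05],
    [[0,0,0],[0.014,-0.006,0.122],0.05],
    [[0,0,0],[0.014,-0.006,0.122],0.05],
    [[0,0,0],[0,0,-0.04],0.05],
    [[0,0,0],[0,0,-0.2],0.05],
    [[0,0,0],[0,0,-0.3],0.05],
    [[0,0,0],[0,0,-0.3],0.05],
  ],
)

```text
time: 7.77
eef_pos: [0.5127, -0.0151, 0.1822]
ee_rot: [[-0.153, 0.982, -0.109], [0.983, 0.139, -0.124], [-0.107, -0.126, -0.986]]
contact_force: [0.6, -0.4, 1.1]
opening: 0.0448
finger_force: 0.0
```

```bash
cat >> h.py <<'E'
def where(P):
    """rod-like points above the plate or the tray floor, in plate head axes"""
    Q=(P-HEAD)@np.c_[DP,PR[:,1],NP]*1000
    for nm,x,n in(('plate',(-38,168),(6,22)),('tray',(174,246),(-10,12))):
        q=Q[(Q[...,0]>x[0])&(Q[...,0]<x[1])&(abs(Q[...,1])<107)&(Q[...,2]>n[0])&(Q[...,2]<n[1])]
        if len(q)<40: print(nm,'none',len(q));continue
        print(nm,len(q),'x',np.percentile(q[:,0],[2,50,98]).round(1),'y',np.percentile(q[:,1],[1,99]).round(1),'top',np.percentile(q[:,2],95).round(1))
        for a in range(-80,90,20):
            w=q[abs(q[:,1]-a)<5]
            if len(w)>8: print('   y',a,'x',np.percentile(w[:,0],[4,96]).round(1))
E
python3 - <<'E'
from h import *
st,s,P=look();where(P);print(st['eef_pos'],st['contact_force'])
E
```

```text
plate 2544 x [ 3.8 10.2 17.1] y [-74.6  91. ] top 15.1
   y -80 x [ 2.8 16.5]
   y -60 x [ 3.8 16.2]
   y -40 x [ 3.8 15.9]
   y -20 x [ 3.8 16.6]
   y 0 x [ 3.9 16.3]
   y 20 x [ 3.9 17. ]
   y 40 x [ 3.9 16.7]
   y 60 x [ 3.9 17.2]
   y 80 x [ 3.9 17.8]
tray none 17
[ 0.51265888 -0.01505939  0.18216564] [ 0.64342992 -0.41697931  1.1155106 ]
```

Emit:
send_rows(
  motion=[
    [[0,0,0],[0,0,-0.2],0.16],
    [[0,0.2,0],[0,0,-0.2],0.16],
    [[0,0.2,0],[0,0,-0.2],0.16],
    [[0,0.2,0],[0,0,-0.2],0.16],
    [[0,0.2,0],[0,0,-0.2],0.16],
    [[0,0.2,0],[0,0,-0.2],0.16],
    [[0,0.2,0],[0,0,-0.2],0.16],
    [[0,0.2,0],[0,0,-0.2],0.16],
    [[0,0.2,0],[0,0,-0.2],0.16],
    [[0,0.2,0],[0,0,-0.2],0.16],
  ],
)

```text
time: 8.65
eef_pos: [0.5141, -0.0088, 0.2234]
ee_rot: [[-0.14, 0.981, -0.138], [0.99, 0.139, -0.02], [-0.0, -0.139, -0.99]]
contact_force: [0.2, 0.2, -0.1]
opening: 0.0398
finger_force: 0.0
```

```bash
python3 - <<'E'
from h import *
st,s,P=look();where(P);print(st['eef_pos'])
plan([(Fr,rackp(-74.5,110)),(Fr,rackp(-74.5,50))])
E
```

```text
plate none 0
tray 1725 x [236.8 240.2 245.6] y [-82.1  88.8] top -0.5
   y -80 x [237.7 245.4]
   y -60 x [237.7 245.4]
   y -40 x [237.6 245.3]
   y -20 x [237.1 245.4]
   y 0 x [236.  244.8]
   y 20 x [189.7 245.2]
   y 40 x [237.7 245.2]
   y 60 x [237.7 245.1]
   y 80 x [237.3 245.3]
[ 0.51411907 -0.00880957  0.22342342]
[-0.324, 0.333, 0.934] [0.418, -0.044, 0.055] rows 4.4 -> [0.487 0.093 0.211]
[-0.324, 0.333, 0.934] [0.332, -0.245, 0.097] rows 4.4 -> [0.46  0.194 0.199]
[-0.324, 0.333, 0.934] [0.158, -0.384, 0.086] rows 4.4 -> [0.432 0.296 0.187]
[0.0, -0.0, -0.0] [-0.0, 0.001, 0.24] rows 1.4 -> [0.462 0.301 0.135]
```

Emit:
send_rows(
  motion=[
    [[-0.324,0.333,0.934],[0.418,-0.044,0.055],0.16],
    [[-0.324,0.333,0.934],[0.418,-0.044,0.055],0.16],
    [[-0.324,0.333,0.934],[0.418,-0.044,0.055],0.16],
    [[-0.324,0.333,0.934],[0.418,-0.044,0.055],0.16],
    [[-0.324,0.333,0.934],[0.418,-0.044,0.055],0.16],
    [[-0.324,0.333,0.934],[0.418,-0.044,0.055],0.16],
  ],
)

```text
time: 9.2
eef_pos: [0.4862, 0.0929, 0.2117]
ee_rot: [[0.349, 0.936, 0.049], [0.926, -0.352, 0.133], [0.142, -0.001, -0.99]]
contact_force: [0.4, -0.4, 0.3]
opening: 0.0401
finger_force: 0.0
```

Emit:
send_rows(
  motion=[
    [[-0.324,0.333,0.934],[0.332,-0.245,0.097],0.16],
    [[-0.324,0.333,0.934],[0.332,-0.245,0.097],0.16],
    [[-0.324,0.333,0.934],[0.332,-0.245,0.097],0.16],
    [[-0.324,0.333,0.934],[0.332,-0.245,0.097],0.16],
    [[-0.324,0.333,0.934],[0.332,-0.245,0.097],0.16],
    [[-0.324,0.333,0.934],[0.332,-0.245,0.097],0.16],
  ],
)

```text
time: 9.7
eef_pos: [0.4588, 0.1949, 0.1991]
ee_rot: [[0.714, 0.642, 0.28], [0.62, -0.765, 0.174], [0.326, 0.05, -0.944]]
contact_force: [-0.2, -0.3, -0.2]
opening: 0.04
finger_force: 0.0
```

Emit:
send_rows(
  motion=[
    [[-0.324,0.333,0.934],[0.158,-0.384,0.086],0.16],
    [[-0.324,0.333,0.934],[0.158,-0.384,0.086],0.16],
    [[-0.324,0.333,0.934],[0.158,-0.384,0.086],0.16],
    [[-0.324,0.333,0.934],[0.158,-0.384,0.086],0.16],
    [[-0.324,0.333,0.934],[0.158,-0.384,0.086],0.16],
    [[-0.324,0.333,0.934],[0.158,-0.384,0.086],0.16],
    [[-0.324,0.333,0.934],[0.158,-0.384,0.086],0.16],
    [[-0.324,0.333,0.934],[0.158,-0.384,0.086],0.16],
  ],
)

```text
time: 10.37
eef_pos: [0.4325, 0.2964, 0.1872]
ee_rot: [[0.852, 0.185, 0.49], [0.161, -0.983, 0.091], [0.499, 0.002, -0.867]]
contact_force: [-0.2, 0.6, 0.9]
opening: 0.0397
finger_force: 0.0
```

```bash
python3 - <<'E'
from h import *
st,s,P=look();rods(P,np.c_[UR,RR[:,1],NR],O,(-74.5,),14,n=(8,16))
Q=(P-O)@np.c_[UR,RR[:,1],NR]*1000;q=Q[(abs(Q[...,1]+74)<5)&(Q[...,2]>8)&(Q[...,2]<16)&(abs(Q[...,0])<110)];print('ends',np.percentile(q[:,0],[.5,99.5]))
plan([(Fr,rackp(-74.5,50,0)),(Fr,rackp(-74.5,-1.5,0))])
E
```

```text
-74.5 -60 y -76.4 w 12.2 top 12.5
-74.5 -40 y -76.5 w 12.1 top 12.5
-74.5 -20 y -76.1 w 12.9 top 12.9
-74.5 0 y -75.7 w 12.7 top 12.7
-74.5 20 y -75.4 w 13.4 top 12.8
-74.5 40 y -75.5 w 13.1 top 12.6
-74.5 60 y -75.0 w 12.9 top 12.9
-74.5 80 y -74.7 w 13.5 top 13.5
ends [-63.53604337 105.95414796]
[-0.001, 0.001, 0.006] [0.001, 0.001, 0.242] rows 1.5 -> [0.463 0.301 0.135]
[-0.0, 0.0, 0.0] [-0.0, 0.001, 0.206] rows 1.2 -> [0.488 0.306 0.091]
```

Emit:
send_rows(
  motion=[
    [[0,0,0],[0.01,0.005,0.16],0.16],
    [[0,0,0],[0.016,0.006,0.3],0.16],
    [[0,0,0],[0.016,0.006,0.4],0.16],
    [[0,0,0],[0.016,0.006,0.448],0.16],
    [[0,0,0],[0.016,0.006,0.448],0.16],
    [[0,0,0],[0.016,0.006,0.448],0.16],
    [[0,0,0],[0.016,0.006,0.448],1],
    [[0,0,0],[0.016,0.006,0.448],1],
    [[0,0,0],[0.016,0.006,0.448],1],
    [[0,0,0],[0.016,0.006,0.448],1],
    [[0,0,0],[0.016,0.006,0.448],1],
    [[0,0,0],[0.016,0.006,0.448],1],
    [[0,0,0],[0.016,0.006,0.448],1],
  ],
  squeeze=45,
)

```text
time: 11.5
eef_pos: [0.4916, 0.3057, 0.0934]
ee_rot: [[0.851, 0.181, 0.493], [0.156, -0.984, 0.091], [0.501, -0.001, -0.865]]
contact_force: [-5.1, -2.0, 7.2]
opening: 0.0133
finger_force: 45.0
```

```bash
python3 - <<'E'
from h import *
st=read_state();print(st['eef_pos']-rackp(-75.6,-1.5,4))
plan([(Fr,rackp(-75.6,140,4)),(Fp,headp(110)),(Fp,headp(60))])
E
```

```text
[-0.00032603  0.00053951  0.00068424]
[-0.002, -0.003, -0.0] [0.0, -0.002, -0.563] rows 3.4 -> [0.422 0.293 0.215]
[0.325, -0.333, -0.933] [0.007, 0.426, 0.062] rows 4.4 -> [0.45  0.19  0.203]
[0.325, -0.333, -0.933] [-0.19, 0.387, 0.007] rows 4.4 -> [0.479 0.087 0.19 ]
[0.325, -0.333, -0.933] [-0.35, 0.252, -0.0] rows 4.4 -> [ 0.507 -0.016  0.178]
[-0.0, -0.0, 0.0] [-0.0, 0.0, 0.2] rows 1.2 -> [ 0.5   -0.017  0.128]
```

Emit:
send_rows(
  motion=[
    [[0,0,0],[0,0,-0.1],1],
    [[0,0,0],[0,0,-0.25],1],
    [[0,0,0],[0,0,-0.4],1],
    [[0,0,0],[0,0,-0.563],1],
    [[0,0,0],[0,0,-0.563],1],
    [[0,0,0],[0,0,-0.563],1],
  ],
)

```text
time: 12.0
eef_pos: [0.4224, 0.2936, 0.2176]
ee_rot: [[0.849, 0.182, 0.496], [0.155, -0.983, 0.095], [0.505, -0.003, -0.863]]
contact_force: [0.2, 0.9, -1.2]
opening: 0.013
finger_force: 45.0
```

Emit:
send_rows(
  motion=[
    [[0.325,-0.333,-0.933],[0.007,0.426,0.062],1],
    [[0.325,-0.333,-0.933],[0.007,0.426,0.062],1],
    [[0.325,-0.333,-0.933],[0.007,0.426,0.062],1],
    [[0.325,-0.333,-0.933],[0.007,0.426,0.062],1],
    [[0.325,-0.333,-0.933],[0.007,0.426,0.062],1],
    [[0.325,-0.333,-0.933],[0.007,0.426,0.062],1],
  ],
)

```text
time: 12.5
eef_pos: [0.4496, 0.1871, 0.1981]
ee_rot: [[0.72, 0.636, 0.278], [0.614, -0.77, 0.172], [0.323, 0.047, -0.945]]
contact_force: [0.8, 0.3, -0.3]
opening: 0.0128
finger_force: 45.0
```

Emit:
send_rows(
  motion=[
    [[0.325,-0.333,-0.933],[-0.19,0.387,0.007],1],
    [[0.325,-0.333,-0.933],[-0.19,0.387,0.007],1],
    [[0.325,-0.333,-0.933],[-0.19,0.387,0.007],1],
    [[0.325,-0.333,-0.933],[-0.19,0.387,0.007],1],
    [[0.325,-0.333,-0.933],[-0.19,0.387,0.007],1],
    [[0.325,-0.333,-0.933],[-0.19,0.387,0.007],1],
  ],
)

```text
time: 13.0
eef_pos: [0.4785, 0.085, 0.1863]
ee_rot: [[0.358, 0.932, 0.046], [0.923, -0.361, 0.135], [0.142, -0.006, -0.99]]
contact_force: [-0.0, -0.2, -1.8]
opening: 0.0131
finger_force: 45.0
```

Emit:
send_rows(
  motion=[
    [[0.325,-0.333,-0.933],[-0.35,0.252,0],1],
    [[0.325,-0.333,-0.933],[-0.35,0.252,0],1],
    [[0.325,-0.333,-0.933],[-0.35,0.252,0],1],
    [[0.325,-0.333,-0.933],[-0.35,0.252,0],1],
    [[0.325,-0.333,-0.933],[-0.35,0.252,0],1],
    [[0.325,-0.333,-0.933],[-0.35,0.252,0],1],
    [[0.325,-0.333,-0.933],[-0.35,0.252,0],1],
    [[0.325,-0.333,-0.933],[-0.35,0.252,0],1],
    [[0.325,-0.333,-0.933],[-0.35,0.252,0],1],
  ],
)

```text
time: 13.75
eef_pos: [0.5051, -0.0171, 0.1759]
ee_rot: [[-0.129, 0.982, -0.136], [0.992, 0.129, -0.015], [0.002, -0.137, -0.991]]
contact_force: [-0.4, -0.1, -2.3]
opening: 0.0132
finger_force: 45.0
```

```bash
python3 - <<'E'
from h import *
st,s,P=look();held(s,st,P);print(st['eef_pos'])
plan([lay(6,(2,-1.2,-7.3),40)])
plan([lay(3,(2,-1.2,-7.3),40)])
E
```

```text
held: end x 92.7 y at 0 [ 0.007 -1.456] axis z at 0 [-0.062 -5.12 ]
rod dir in plate axes (x,y,n) [0.016 0.998 0.066] mid from head [ -3.3  -0.4 112.8]
[ 0.50514116 -0.01705057  0.17592194]
[0.003, -0.207, -0.018] [-0.01, 0.011, 0.3] rows 1.8 -> [ 0.498 -0.02   0.101]
[0.004, -0.107, -0.018] [-0.008, 0.011, 0.301] rows 1.8 -> [ 0.498 -0.02   0.101]
```

Emit:
send_rows(
  motion=[
    [[0,-0.126,-0.02],[-0.008,0.011,0.15],1],
    [[0,-0.126,-0.02],[-0.008,0.011,0.29],1],
    [[0,-0.126,-0.02],[-0.008,0.011,0.29],1],
    [[0,-0.126,-0.02],[-0.005,0.011,0.36],1],
    [[0,-0.126,-0.02],[-0.001,0.011,0.413],1],
    [[0,-0.126,-0.02],[-0.001,0.011,0.413],1],
    [[0,-0.126,-0.02],[-0.001,0.011,0.413],1],
  ],
)

```text
time: 14.38
eef_pos: [0.4943, -0.0189, 0.0741]
ee_rot: [[-0.149, 0.981, -0.128], [0.987, 0.139, -0.081], [-0.061, -0.138, -0.989]]
contact_force: [-0.3, -0.6, -0.5]
opening: 0.0132
finger_force: 45.0
```

```bash
python3 - <<'E'
from h import *
st,s,P=look();held(s,st,P);print(st['contact_force'].round(1) if hasattr(st['contact_force'],'round') else st['contact_force'])
E
```

```text
held: end x 99.6 y at 0 [-0.    0.07] axis z at 0 [-0.057 -5.201]
rod dir in plate axes (x,y,n) [-0.002  1.    -0.005] mid from head [ 1.5 -0.4 10.6]
[-0.3 -0.6 -0.5]
```

Flat, about 3 mm above the plate. Releasing.

Emit:
send_rows(
  motion=[
    [[0,0,0],[0,0,0.006],1],
    [[0,0,0],[0,0,0.006],0.05],
    [[0,0,0],[0,0,0.006],0.05],
    [[0,0,0],[0,0,0.006],0.05],
    [[0,0,0],[0,0,-0.16],0.05],
    [[0,0,0],[0,0,-0.32],0.05],
    [[0,0,0],[0,0,-0.48],0.16],
    [[0,0.12,0],[0,0,-0.55],0.16],
    [[0,0.12,0],[0,0,-0.55],0.16],
    [[0,0.12,0],[0,0,-0.55],0.16],
    [[0,0.12,0],[0,0,-0.55],0.16],
    [[0,0.12,0],[0,0,-0.55],0.16],
    [[0,0.12,0],[0,0,-0.55],0.16],
    [[0,0.12,0],[0,0,-0.55],0.16],
    [[0,0.12,0],[0,0,-0.55],0.16],
    [[0,0.12,0],[0,0,-0.55],0.16],
    [[0,0.12,0],[0,0,-0.55],0.16],
    [[0,0.12,0],[0,0,-0.55],0.16],
  ],
)

```text
time: 15.93
eef_pos: [0.5118, -0.0077, 0.2095]
ee_rot: [[-0.141, 0.981, -0.136], [0.99, 0.14, -0.019], [0.001, -0.138, -0.99]]
contact_force: [0.2, -0.1, 0.1]
opening: 0.0399
finger_force: 0.0
```

```bash
python3 - <<'E'
from h import *
st,s,P=look();save('w4',s['image']);where(P);print(st['eef_pos'])
plan([(Fr,rackp(-13,110,4)),(Fr,rackp(-13,-1.5,4))])
E
```

```text
plate none 0
tray 3516 x [223.3 232.  245.3] y [-73.7  90.3] top -0.7
   y -80 x [224.  239.2]
   y -60 x [224.5 244.5]
   y -40 x [224.4 244.8]
   y -20 x [223.9 244.6]
   y 0 x [223.8 245.1]
   y 20 x [223.3 244.6]
   y 40 x [223.5 244.7]
   y 60 x [223.8 244.5]
   y 80 x [223.9 245.2]
[ 0.51177038 -0.00766436  0.2095385 ]
[-0.324, 0.332, 0.935] [0.498, -0.04, 0.033] rows 4.4 -> [0.483 0.114 0.203]
[-0.324, 0.332, 0.935] [0.408, -0.278, 0.086] rows 4.4 -> [0.455 0.236 0.196]
[-0.324, 0.332, 0.935] [0.211, -0.447, 0.078] rows 4.4 -> [0.426 0.358 0.189]
[0.0, -0.0, -0.0] [-0.0, 0.003, 0.446] rows 2.7 -> [0.481 0.367 0.093]
```

View pics/w4.png

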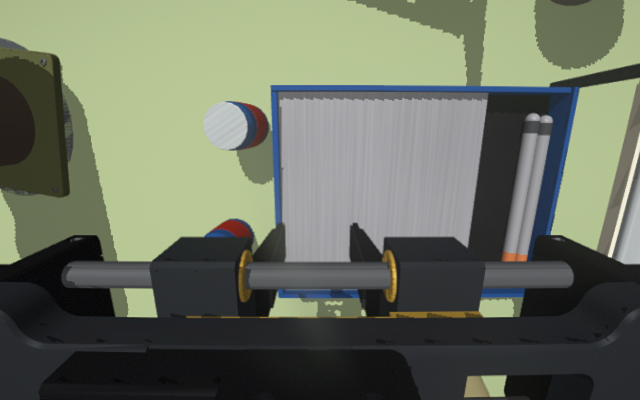

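Two rods rest in the tray, at (523,190) and (540,190), and the plate is clear. Next is the middle rod.

Emit:
send_rows(
  motion=[
    [[-0.324,0.332,0.935],[0.498,-0.04,0.033],0.16],
    [[-0.324,0.332,0.935],[0.498,-0.04,0.033],0.16],
    [[-0.324,0.332,0.935],[0.498,-0.04,0.033],0.16],
    [[-0.324,0.332,0.935],[0.498,-0.04,0.033],0.16],
    [[-0.324,0.332,0.935],[0.498,-0.04,0.033],0.16],
    [[-0.324,0.332,0.935],[0.498,-0.04,0.033],0.16],
  ],
)

```text
time: 16.48
eef_pos: [0.4824, 0.1145, 0.2029]
ee_rot: [[0.347, 0.936, 0.049], [0.927, -0.351, 0.134], [0.142, -0.001, -0.99]]
contact_force: [0.1, -0.5, 0.6]
opening: 0.0397
finger_force: 0.0
```

Emit:
send_rows(
  motion=[
    [[-0.324,0.332,0.935],[0.408,-0.278,0.086],0.16],
    [[-0.324,0.332,0.935],[0.408,-0.278,0.086],0.16],
    [[-0.324,0.332,0.935],[0.408,-0.278,0.086],0.16],
    [[-0.324,0.332,0.935],[0.408,-0.278,0.086],0.16],
    [[-0.324,0.332,0.935],[0.408,-0.278,0.086],0.16],
    [[-0.324,0.332,0.935],[0.408,-0.278,0.086],0.16],
  ],
)

```text
time: 16.98
eef_pos: [0.4535, 0.2365, 0.1957]
ee_rot: [[0.713, 0.643, 0.28], [0.621, -0.765, 0.174], [0.326, 0.049, -0.944]]
contact_force: [-0.5, 0.7, 0.6]
opening: 0.0398
finger_force: 0.0
```

Emit:
send_rows(
  motion=[
    [[-0.324,0.332,0.935],[0.211,-0.447,0.078],0.16],
    [[-0.324,0.332,0.935],[0.211,-0.447,0.078],0.16],
    [[-0.324,0.332,0.935],[0.211,-0.447,0.078],0.16],
    [[-0.324,0.332,0.935],[0.211,-0.447,0.078],0.16],
    [[-0.324,0.332,0.935],[0.211,-0.447,0.078],0.16],
    [[-0.324,0.332,0.935],[0.211,-0.447,0.078],0.16],
    [[-0.324,0.332,0.935],[0.211,-0.447,0.078],0.16],
    [[-0.324,0.332,0.935],[0.211,-0.447,0.078],0.16],
  ],
)

```text
time: 17.65
eef_pos: [0.4262, 0.3578, 0.189]
ee_rot: [[0.852, 0.183, 0.491], [0.159, -0.983, 0.09], [0.499, 0.002, -0.867]]
contact_force: [0.4, 0.2, -0.2]
opening: 0.0399
finger_force: 0.0
```

```bash
python3 - <<'E'
from h import *
st,s,P=look();rods(P,np.c_[UR,RR[:,1],NR],O,(-14,),14,n=(7,16))
plan([(Fr,rackp(-13,-1.5,4))])
E
```

```text
-14 -60 y -16.4 w 14.3 top 12.9
-14 -40 y -14.5 w 13.1 top 12.8
-14 -20 y -13.2 w 12.9 top 13.2
-14 0 y -12.8 w 13.7 top 13.1
-14 20 y -12.6 w 12.5 top 13.1
-14 40 y -13.3 w 13.9 top 13.3
-14 60 y -14.3 w 13.7 top 13.3
-14 80 y -16.6 w 14.4 top 13.6
[-0.0, 0.002, 0.005] [-0.001, 0.003, 0.446] rows 2.7 -> [0.481 0.367 0.093]
```

Emit:
send_rows(
  motion=[
    [[0,0,0],[0.006,0.002,0.16],0.16],
    [[0,0,0],[0.006,0.002,0.3],0.16],
    [[0,0,0],[0.006,0.002,0.4],0.16],
    [[0,0,0],[0.006,0.002,0.446],0.16],
    [[0,0,0],[0.006,0.002,0.446],0.16],
    [[0,0,0],[0.006,0.002,0.446],0.16],
    [[0,0,0],[0.006,0.002,0.446],1],
    [[0,0,0],[0.006,0.002,0.446],1],
    [[0,0,0],[0.006,0.002,0.446],1],
    [[0,0,0],[0.006,0.002,0.446],1],
    [[0,0,0],[0.006,0.002,0.446],1],
    [[0,0,0],[0.006,0.002,0.446],1],
    [[0,0,0],[0.006,0.002,0.446],1],
  ],
  squeeze=50,
)

```text
time: 18.78
eef_pos: [0.4826, 0.3677, 0.0946]
ee_rot: [[0.851, 0.181, 0.493], [0.156, -0.984, 0.092], [0.501, -0.001, -0.865]]
contact_force: [-3.8, -0.7, 5.4]
opening: 0.0131
finger_force: 50.0
```

```bash
python3 - <<'E'
from h import *
st=read_state();print(st['eef_pos']-rackp(-13,-1.5,6))
plan([(Fr,rackp(-13,140,6)),(Fp,headp(110))])
E
```

```text
[-0.00044667  0.00046635  0.00089226]
[-0.002, -0.002, -0.001] [0.0, -0.002, -0.562] rows 3.4 -> [0.413 0.355 0.216]
[0.325, -0.333, -0.933] [0.004, 0.51, 0.061] rows 4.4 -> [0.445 0.231 0.203]
[0.325, -0.333, -0.933] [-0.234, 0.457, -0.003] rows 4.4 -> [0.476 0.108 0.191]
[0.325, -0.333, -0.933] [-0.422, 0.292, -0.009] rows 4.4 -> [ 0.507 -0.016  0.178]
```

Emit:
send_rows(
  motion=[
    [[0,0,0],[0,0,-0.1],1],
    [[0,0,0],[0,0,-0.25],1],
    [[0,0,0],[0,0,-0.4],1],
    [[0,0,0],[0,0,-0.562],1],
    [[0,0,0],[0,0,-0.562],1],
    [[0,0,0],[0,0,-0.562],1],
  ],
)

```text
time: 19.28
eef_pos: [0.4135, 0.3556, 0.2186]
ee_rot: [[0.85, 0.182, 0.495], [0.155, -0.983, 0.095], [0.504, -0.004, -0.864]]
contact_force: [0.1, 0.7, -1.7]
opening: 0.0128
finger_force: 50.1
```

Emit:
send_rows(
  motion=[
    [[0.325,-0.333,-0.933],[0.004,0.51,0.061],1],
    [[0.325,-0.333,-0.933],[0.004,0.51,0.061],1],
    [[0.325,-0.333,-0.933],[0.004,0.51,0.061],1],
    [[0.325,-0.333,-0.933],[0.004,0.51,0.061],1],
    [[0.325,-0.333,-0.933],[0.004,0.51,0.061],1],
    [[0.325,-0.333,-0.933],[0.004,0.51,0.061],1],
  ],
)

```text
time: 19.78
eef_pos: [0.4436, 0.2279, 0.1988]
ee_rot: [[0.73, 0.621, 0.286], [0.599, -0.783, 0.169], [0.329, 0.047, -0.943]]
contact_force: [-0.7, -0.2, -2.0]
opening: 0.0129
finger_force: 50.1
```

Emit:
send_rows(
  motion=[
    [[0.325,-0.333,-0.933],[-0.234,0.457,0],1],
    [[0.325,-0.333,-0.933],[-0.234,0.457,0],1],
    [[0.325,-0.333,-0.933],[-0.234,0.457,0],1],
    [[0.325,-0.333,-0.933],[-0.234,0.457,0],1],
    [[0.325,-0.333,-0.933],[-0.234,0.457,0],1],
    [[0.325,-0.333,-0.933],[-0.234,0.457,0],1],
  ],
)

```text
time: 20.28
eef_pos: [0.4733, 0.1043, 0.1858]
ee_rot: [[0.377, 0.925, 0.053], [0.914, -0.381, 0.137], [0.147, -0.003, -0.989]]
contact_force: [0.2, 1.2, -1.2]
opening: 0.013
finger_force: 50.1
```

Emit:
send_rows(
  motion=[
    [[0.325,-0.333,-0.933],[-0.422,0.292,-0.009],1],
    [[0.325,-0.333,-0.933],[-0.422,0.292,-0.009],1],
    [[0.325,-0.333,-0.933],[-0.422,0.292,-0.009],1],
    [[0.325,-0.333,-0.933],[-0.422,0.292,-0.009],1],
    [[0.325,-0.333,-0.933],[-0.422,0.292,-0.009],1],
    [[0.325,-0.333,-0.933],[-0.422,0.292,-0.009],1],
    [[0.325,-0.333,-0.933],[-0.422,0.292,-0.009],1],
    [[0.325,-0.333,-0.933],[-0.422,0.292,-0.009],1],
    [[0.325,-0.333,-0.933],[-0.422,0.292,-0.009],1],
  ],
)

```text
time: 21.03
eef_pos: [0.5002, -0.0177, 0.1748]
ee_rot: [[-0.11, 0.985, -0.132], [0.994, 0.11, -0.009], [0.006, -0.132, -0.991]]
contact_force: [-0.1, -0.4, -2.5]
opening: 0.013
finger_force: 50.1
```

```bash
python3 - <<'E'
from h import *
st,s,P=look();held(s,st,P);print(st['eef_pos'])
for t in (2,3.6,6): print(t);plan([lay(t,(2,-1.2,-5.1),40)])
E
```

```text
held: end x 88.7 y at 0 [ 0.078 -3.406] axis z at 0 [-0.097 -4.917]
rod dir in plate axes (x,y,n) [0.104 0.989 0.106] mid from head [-10.1  -0.3 110.8]
[ 0.50016865 -0.01770156  0.17476334]
2
[0.014, -0.084, -0.053] [-0.008, 0.029, 0.285] rows 1.7 -> [ 0.498 -0.02   0.103]
3.6
[0.013, -0.138, -0.054] [-0.009, 0.029, 0.284] rows 1.7 -> [ 0.498 -0.02   0.104]
6
[0.012, -0.218, -0.054] [-0.01, 0.029, 0.284] rows 1.7 -> [ 0.498 -0.02   0.104]
```

Emit:
send_rows(
  motion=[
    [[0.01,-0.203,-0.054],[-0.01,0.029,0.14],1],
    [[0.01,-0.203,-0.054],[-0.01,0.029,0.28],1],
    [[0.01,-0.203,-0.054],[-0.01,0.029,0.28],1],
    [[0.01,-0.203,-0.054],[-0.004,0.029,0.35],1],
    [[0.01,-0.203,-0.054],[0.001,0.029,0.4],1],
    [[0.01,-0.203,-0.054],[0.001,0.029,0.4],1],
    [[0.01,-0.203,-0.054],[0.001,0.029,0.4],1],
  ],
)

```text
time: 21.67
eef_pos: [0.4945, -0.0183, 0.0754]
ee_rot: [[-0.152, 0.981, -0.123], [0.984, 0.138, -0.115], [-0.096, -0.139, -0.986]]
contact_force: [-0.1, -0.1, -2.0]
opening: 0.0135
finger_force: 50.1
```

```bash
python3 - <<'E'
from h import *
st,s,P=look();held(s,st,P);print(st['contact_force'].round(1),st['eef_pos'])
E
```

```text
held: end x 99.6 y at 0 [-0.     0.006] axis z at 0 [-0.092 -5.001]
rod dir in plate axes (x,y,n) [-0.     1.    -0.006] mid from head [ 1.5  0.3 11.7]
[-0.1 -0.1 -2. ] [ 0.49446786 -0.01829643  0.07540212]
```

Emit:
send_rows(
  motion=[
    [[0,0,0],[0,0,0.01],1],
    [[0,0,0],[0,0,0.01],1],
    [[0,0,0],[0,0,0.01],0.05],
    [[0,0,0],[0,0,0.01],0.05],
    [[0,0,0],[0,0,0.01],0.05],
    [[0,0,0],[0,0,-0.16],0.05],
    [[0,0,0],[0,0,-0.3],0.05],
    [[0,0.19,0],[0,0,-0.4],0.05],
    [[0,0.19,0],[0,0,-0.4],0.05],
    [[0,0.19,0],[0,0,-0.4],0.05],
    [[0,0.19,0],[0,0,-0.4],0.05],
    [[0,0.19,0],[0,0,-0.4],0.05],
    [[0,0.19,0],[0,0,-0.4],0.05],
    [[0,0.19,0],[0,0,-0.4],0.05],
    [[0,0.19,0],[0,0,-0.4],0.05],
    [[0,0.19,0],[0,0,-0.4],0.05],
    [[0,0.19,0],[0,0,-0.4],0.05],
    [[0,0.19,0],[0,0,-0.4],0.05],
    [[0,0.19,0],[0,0,-0.4],0.05],
    [[0,0.19,0],[0,0,-0.4],0.05],
  ],
)

```text
time: 23.38
eef_pos: [0.5069, -0.0066, 0.1736]
ee_rot: [[-0.139, 0.981, -0.137], [0.99, 0.138, -0.017], [0.002, -0.138, -0.99]]
contact_force: [0.8, 0.5, -0.7]
opening: 0.045
finger_force: 0.0
```

```bash
python3 - <<'E'
from h import *
st,s,P=look();where(P);print(st['eef_pos'])
E
```

```text
plate 2217 x [-3.5  4.6 12.8] y [-83.8  87.1] top 15.0
   y -80 x [ 3.  14.6]
   y -40 x [-2.4 10.1]
   y -20 x [-3.6  9. ]
   y 0 x [-3.5  8.8]
   y 20 x [-3.4  9.7]
   y 40 x [-2.5 10.4]
   y 60 x [-0.6 11.9]
   y 80 x [ 1.2 14.4]
tray 3563 x [223.3 230.8 245.4] y [-51.5  90.9] top -0.7
   y -60 x [223.8 226.8]
   y -40 x [223.3 227. ]
   y -20 x [223.7 244.8]
   y 0 x [224.1 244.8]
   y 20 x [223.9 244.5]
   y 40 x [223.2 244.7]
   y 60 x [223.7 244.4]
   y 80 x [223.7 245. ]
[ 0.50694849 -0.00664568  0.17364458]
```

Emit:
send_rows(
  motion=[
    [[0,0,0],[0,0,0],0.05],
    [[0,0,0],[0,0,0],0.05],
    [[0,0,0],[0,0,0],0.05],
    [[0,0,0],[0,0,0],0.05],
    [[0,0,0],[0,0,0],0.05],
    [[0,0,0],[0,0,0],0.05],
    [[0,0,0],[0,0,0],0.05],
    [[0,0,0],[0,0,0],0.05],
    [[0,0,0],[0,0,0],0.05],
    [[0,0,0],[0,0,0],0.05],
    [[0,0,0],[0,0,0],0.05],
    [[0,0,0],[0,0,0],0.05],
  ],
)

```text
time: 24.43
eef_pos: [0.5069, -0.0067, 0.1736]
ee_rot: [[-0.139, 0.981, -0.137], [0.99, 0.138, -0.017], [0.002, -0.138, -0.99]]
contact_force: [0.1, -0.4, 0.3]
opening: 0.0454
finger_force: 0.0
```

```bash
python3 - <<'E'
from h import *
st,s,P=look();where(P);print(st['eef_pos'])
E
```

```text
plate 2213 x [-3.5  4.6 12.8] y [-83.6  87.1] top 15.0
   y -80 x [ 3.  14.5]
   y -40 x [-1.7 10.9]
   y -20 x [-3.6  9.4]
   y 0 x [-3.5  8.8]
   y 20 x [-3.5  9.6]
   y 40 x [-2.5 10.3]
   y 60 x [-0.7 11.9]
   y 80 x [ 1.1 14.3]
tray 3574 x [223.3 230.8 245.4] y [-51.4  90.9] top -0.7
   y -60 x [223.3 226.2]
   y -40 x [223.3 226.5]
   y -20 x [224.1 245.2]
   y 0 x [224.2 244.7]
   y 20 x [223.9 244.8]
   y 40 x [223.3 244.7]
   y 60 x [223.6 245. ]
   y 80 x [223.7 244.8]
[ 0.50690654 -0.00665865  0.17358102]
```

The rod stays put for over 2 s and shows a 6 mm bow at x ≈ 3, so it is bent. I regrasp it for the bin.

```bash
cat >> h.py <<'E'
Fb=frame([0,0,-1],-BR[:,1])
E
python3 - <<'E'
from h import *
st=read_state();g=headp(2,2.7,2)
plan([(Fp,g)])
print();plan([(Fp,headp(130)),(Fb,BIN+[0,0,.16]),(Fb,BIN+[0,0,.03])],(Fp,g))
E
```

```text
[0.001, -0.004, 0.001] [-0.032, 0.004, 0.415] rows 2.5 -> [ 0.495 -0.016  0.071]

[0.0, 0.0, 0.0] [-0.008, -0.011, -0.512] rows 3.1 -> [ 0.51  -0.016  0.198]
[-0.052, 0.053, 0.757] [-0.331, -0.049, 0.045] rows 3.2 -> [ 0.508 -0.1    0.188]
[-0.052, 0.053, 0.757] [-0.326, 0.082, 0.036] rows 3.2 -> [ 0.506 -0.184  0.179]
[-0.052, 0.053, 0.757] [-0.27, 0.2, 0.032] rows 3.2 -> [ 0.504 -0.268  0.169]
[-0.052, 0.053, 0.757] [-0.173, 0.288, 0.032] rows 3.2 -> [ 0.501 -0.352  0.16 ]
[-0.0, 0.0, 0.0] [-0.0, -0.0, 0.52] rows 3.1 -> [ 0.501 -0.352  0.03 ]
```

Emit:
send_rows(
  motion=[
    [[0,0,0],[-0.03,0.004,0.15],0.05],
    [[0,0,0],[-0.032,0.004,0.28],0.05],
    [[0,0,0],[-0.032,0.004,0.38],0.05],
    [[0,0,0],[-0.032,0.004,0.413],0.05],
    [[0,0,0],[-0.032,0.004,0.413],0.05],
    [[0,0,0],[-0.032,0.004,0.413],0.05],
    [[0,0,0],[-0.032,0.004,0.413],1],
    [[0,0,0],[-0.032,0.004,0.413],1],
    [[0,0,0],[-0.032,0.004,0.413],1],
    [[0,0,0],[-0.032,0.004,0.413],1],
    [[0,0,0],[-0.032,0.004,0.413],1],
    [[0,0,0],[-0.032,0.004,0.413],1],
    [[0,0,0],[-0.032,0.004,0.413],1],
    [[0,0,0],[-0.032,0.004,0.413],1],
  ],
  squeeze=50,
)

```text
time: 25.65
eef_pos: [0.495, -0.0162, 0.0713]
ee_rot: [[-0.139, 0.981, -0.137], [0.99, 0.138, -0.017], [0.002, -0.138, -0.99]]
contact_force: [0.6, -0.3, 0.1]
opening: 0.0131
finger_force: 50.0
```

Emit:
send_rows(
  motion=[
    [[0,0,0],[0,0,-0.1],1],
    [[0,0,0],[0,0,-0.2],1],
    [[0,0,0],[0,0,-0.35],1],
    [[0,0,0],[0,0,-0.512],1],
    [[0,0,0],[0,0,-0.512],1],
    [[0,0,0],[0,0,-0.512],1],
  ],
)

```text
time: 26.15
eef_pos: [0.5143, -0.0142, 0.2009]
ee_rot: [[-0.14, 0.981, -0.132], [0.99, 0.138, -0.018], [0.001, -0.133, -0.991]]
contact_force: [-0.4, 0.4, -2.3]
opening: 0.0129
finger_force: 50.0
```

```bash
python3 - <<'E'
from h import *
st,s,P=look();held(s,st,P);where(P);print(st['opening'],st['finger_force'])
plan([(Fb,BIN+[0,0,.16])])
E
```

```text
held: end x 87.0 y at 0 [ 0.078 -3.332] axis z at 0 [ 0.    -5.213]
rod dir in plate axes (x,y,n) [0.077 0.997 0.001] mid from head [  0.7   1.1 139. ]
plate none 0
tray 3819 x [223.3 231.9 245.4] y [-77.2  90.6] top -0.7
   y -80 x [224.3 244.3]
   y -60 x [224.1 244.6]
   y -40 x [224.2 245. ]
   y -20 x [223.8 244.5]
   y 0 x [223.5 245. ]
   y 20 x [223.6 245. ]
   y 40 x [223.8 244.3]
   y 60 x [223.9 244.9]
   y 80 x [223.9 244.9]
0.012916883616517584 49.992723762989044
[-0.052, 0.052, 0.757] [-0.333, -0.052, 0.045] rows 3.2 -> [ 0.51  -0.098  0.189]
[-0.052, 0.052, 0.757] [-0.328, 0.079, 0.037] rows 3.2 -> [ 0.507 -0.183  0.179]
[-0.052, 0.052, 0.757] [-0.273, 0.199, 0.032] rows 3.2 -> [ 0.504 -0.267  0.17 ]
[-0.052, 0.052, 0.757] [-0.176, 0.289, 0.033] rows 3.2 -> [ 0.501 -0.352  0.16 ]
```

Emit:
send_rows(
  motion=[
    [[-0.052,0.052,0.757],[-0.333,-0.052,0.045],1],
    [[-0.052,0.052,0.757],[-0.333,-0.052,0.045],1],
    [[-0.052,0.052,0.757],[-0.333,-0.052,0.045],1],
    [[-0.052,0.052,0.757],[-0.333,-0.052,0.045],1],
    [[-0.052,0.052,0.757],[-0.333,-0.052,0.045],1],
  ],
)

```text
time: 26.62
eef_pos: [0.5082, -0.0983, 0.1861]
ee_rot: [[0.253, 0.961, -0.113], [0.967, -0.254, 0.01], [-0.019, -0.112, -0.994]]
contact_force: [0.4, 1.1, -1.6]
opening: 0.0129
finger_force: 50.0
```

Emit:
send_rows(
  motion=[
    [[-0.052,0.052,0.757],[-0.328,0.08,0.037],1],
    [[-0.052,0.052,0.757],[-0.328,0.08,0.037],1],
    [[-0.052,0.052,0.757],[-0.328,0.08,0.037],1],
    [[-0.052,0.052,0.757],[-0.328,0.08,0.037],1],
    [[-0.052,0.052,0.757],[-0.328,0.08,0.037],1],
  ],
)

```text
time: 27.03
eef_pos: [0.5067, -0.1816, 0.1778]
ee_rot: [[0.605, 0.793, -0.075], [0.796, -0.605, 0.022], [-0.028, -0.073, -0.997]]
contact_force: [0.3, -0.2, -0.8]
opening: 0.0129
finger_force: 50.0
```

Emit:
send_rows(
  motion=[
    [[-0.052,0.052,0.757],[-0.273,0.2,0.032],1],
    [[-0.052,0.052,0.757],[-0.273,0.2,0.032],1],
    [[-0.052,0.052,0.757],[-0.273,0.2,0.032],1],
    [[-0.052,0.052,0.757],[-0.273,0.2,0.032],1],
    [[-0.052,0.052,0.757],[-0.273,0.2,0.032],1],
  ],
)

```text
time: 27.45
eef_pos: [0.5047, -0.2656, 0.1688]
ee_rot: [[0.865, 0.5, -0.036], [0.501, -0.865, 0.019], [-0.021, -0.035, -0.999]]
contact_force: [0.4, 0.6, -0.8]
opening: 0.013
finger_force: 50.0
```

Emit:
send_rows(
  motion=[
    [[-0.052,0.052,0.757],[-0.176,0.289,0.033],1],
    [[-0.052,0.052,0.757],[-0.176,0.289,0.033],1],
    [[-0.052,0.052,0.757],[-0.176,0.289,0.033],1],
    [[-0.052,0.052,0.757],[-0.176,0.289,0.033],1],
    [[-0.052,0.052,0.757],[-0.176,0.289,0.033],1],
    [[-0.052,0.052,0.757],[-0.176,0.289,0.033],1],
    [[-0.052,0.052,0.757],[-0.176,0.289,0.033],1],
  ],
)

```text
time: 28.03
eef_pos: [0.5024, -0.3499, 0.1597]
ee_rot: [[0.992, 0.127, -0.001], [0.127, -0.992, 0.001], [-0.0, -0.001, -1.0]]
contact_force: [0.3, -0.2, -1.2]
opening: 0.0127
finger_force: 50.0
```

```bash
python3 - <<'E'
from h import *
st,s,P=look();save('w5',s['image']);held(s,st,P);print(st['eef_pos'])
hs=cv2.cvtColor(s['image'],cv2.COLOR_RGB2HSV);Q=(P-BIN)@BR*1000
m=((hs[...,0]<8)|(hs[...,0]>172))&(hs[...,1]>130)&(Q[...,2]>56)&(Q[...,2]<75)&(abs(Q[...,0])<160)&(abs(Q[...,1])<110)
print('rim in bin axes',np.percentile(Q[m],[1,99],axis=0).round(1),m.sum())
plan([(Fb,BIN+[0,0,.025])])
E
```

```text
held: end x 83.9 y at 0 [ 0.079 -3.038] axis z at 0 [-4.000e-03 -5.152e+00]
rod dir in plate axes (x,y,n) [ 0.986 -0.091  0.142] mid from head [ -48.8 -326.6   89.9]
[ 0.50242942 -0.34991503  0.15967047]
rim in bin axes [[-111.2  -67.9   56.3]
 [ 113.8   70.7   66.5]] 2928
[-0.002, 0.001, 0.009] [-0.004, 0.006, 0.539] rows 3.2 -> [ 0.501 -0.352  0.025]
```

View pics/w5.png

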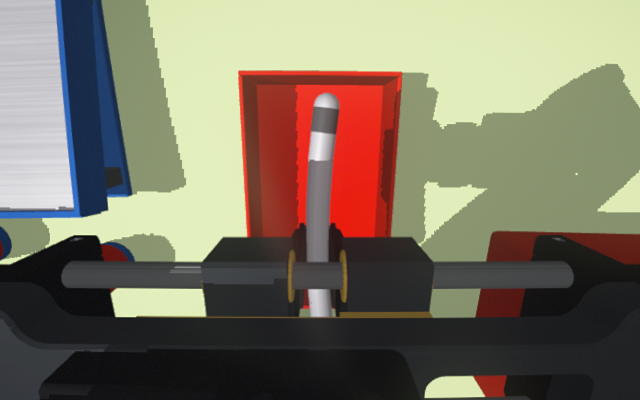

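The bowed rod at (318,170) hangs over the red bin, whose rim spans (240,72) to (400,240). It lines up with the bin, so I lower it in.

Emit:
send_rows(
  motion=[
    [[0,0,0],[0.02,0.006,0.15],1],
    [[0,0,0],[0.024,0.006,0.3],1],
    [[0,0,0],[0.024,0.006,0.42],1],
    [[0,0,0],[0.024,0.006,0.52],1],
    [[0,0,0],[0.024,0.006,0.585],1],
    [[0,0,0],[0.024,0.006,0.585],1],
    [[0,0,0],[0.024,0.006,0.585],1],
    [[0,0,0],[0.024,0.006,0.585],0.05],
    [[0,0,0],[0.024,0.006,0.585],0.05],
    [[0,0,0],[0.024,0.006,0.585],0.05],
    [[0,0,0],[0.024,0.006,0.585],0.05],
    [[0,0,0],[0.024,0.006,0.585],0.05],
    [[0,0,0],[0.024,0.006,0.45],0.05],
    [[0,0,0],[0.024,0.006,0.3],0.05],
    [[0,0,0],[0.02,0,0.1],0.05],
    [[0,0,0],[0,0,-0.2],0.05],
    [[0,0,0],[0,0,-0.2],0.05],
    [[0,0,0],[0,0,-0.2],0.05],
    [[0,0,0],[0,0,-0.2],0.05],
    [[0,0,0],[0,0,-0.2],0.05],
  ],
)

```text
time: 29.75
eef_pos: [0.5017, -0.3515, 0.2094]
ee_rot: [[0.993, 0.122, -0.0], [0.122, -0.993, 0.001], [-0.0, -0.001, -1.0]]
contact_force: [0.2, -0.7, -0.9]
opening: 0.0451
finger_force: 0.0
```

```bash
python3 - <<'E'
from h import *
st,s,P=look();Q=(P-BIN)@BR*1000
q=Q[(abs(Q[...,0])<108)&(abs(Q[...,1])<62)&(Q[...,2]>9)&(Q[...,2]<45)];print('in bin',len(q),np.percentile(q,[2,98],axis=0).round(1),st['eef_pos'],st['opening'])
a,b,c2=look('top');where(c2);save('top2',b['image'])
E
```

```text
in bin 1512 [[-80.4 -11.6  12.6]
 [ 87.3   5.4  19.2]] [ 0.50170348 -0.35153688  0.20944242] 0.045083066300765515
plate 49 x [-29.9  75.  166.8] y [-97.3 101.8] top 8.5
tray 488 x [218.9 232.9 245.5] y [-86.6  86.9] top 1.1
   y -80 x [223.1 243.4]
   y -60 x [204.1 243.7]
   y -40 x [224.1 245.2]
   y -20 x [223.9 242.7]
   y 0 x [221.9 244.4]
   y 20 x [223.3 245.1]
   y 40 x [225.2 243.7]
   y 60 x [223.2 244.8]
   y 80 x [223.3 244.5]
```

View pics/top2.png

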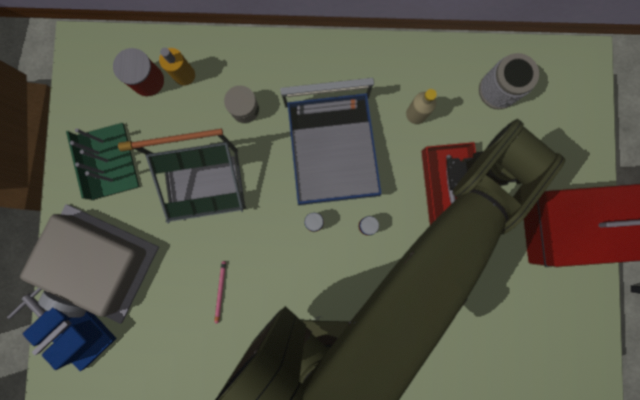

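The rack is empty, two rods lie in the tray at (326,105), and the plate is clear. The third rod is flat in the bin, the bystanders stand where they were, and the gripper is open and clear.

```bash
python3 -c "from workcell import sign_off;print(sign_off())"
```

```text
the job is handed in; nothing more can be done
None
```

The job is handed in at about 30 s on the robot's clock: both straight rods rolled into the tray by themselves, the bent one went from the plate into the red scrap bin, and the piston, tins and wash bottle were left alone.

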